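# Demagnetise a set of bucket tappets

## Robot

A 7-joint arm with a two-finger parallel gripper is mounted at the origin on the work surface. World frame = base frame: x ahead of the robot, y to its left, z up, the work surface at z = 0. Lengths are in mm, angles in degrees, forces in N, time in s.
With the tool pointing down it reaches from about 425 to 875 mm from the base axis. Payload 8.4 kg.
Tool frame: the origin (TCP) lies at the very end of the fingers, on their centre line; the grasp point (between the pads) lies 19 mm behind it; z points along the fingers, y is the direction in which the jaws open and shut (so a half turn about z gives the same grasp; the last joint's range is limited). The gripper opens to 85 mm and grips with 20 to 120 N. Pads are 22 mm wide; open, the fingers measure 114 mm over their backs; the gripper's body (76 mm by 85 mm) begins 54 mm behind the grasp point. The pads swing forward as they close: fully open they stand 13 mm farther back than shut.
Start: joints at [-76.501, 19.091, 2.286, 83.961, -0.768, 76.965, -3.352], TCP at [213.578, 613.88, 231.308] pointing down, gripper open.
Joint ranges: [-147.57, 147.57], [-21.85, 119.76], [-74.77, 79.35], [14.55, 137.4], [-85.83, 265.84], [4.83, 119.75], [-152.11, 152.11]. Speed limits (degrees/s): [127.2, 127.2, 159.86, 159.86, 180, 180, 180].

## Interface

Orientations are given as a 3x3 rotation matrix whose columns are the frame's x, y, z axes.
In Python, from workcell import robot gives the robot as it stands. The module is installed in compiled form; this text tells all that it offers.
- The arm moves only by the shell command python3 -m pendant 'ROWS' [FORCE]. ROWS is text: rows parted by semicolons, each of 7 numbers parted by spaces: the turn, a rotation vector about the tool's x, y, z in rad, then the shift along the tool's x, y, z in m, then the closure, from -1 (fully open) to 1 (shut), so that 0 is half open. In form: wx wy wz tx ty tz claw; .... A call has 1 to 20 rows; each row shifts and turns the commanded pose from where the row before left it, along the tool's axes as they then stand; what a row does not reach is not made up. A row lasts 1/8 s, in which the tool goes at most 62.5 mm and 10.7 degrees, less where a joint would pass 70% of its speed; a pose out of reach is approached as far as the arm can. A call with a gripper value outside its range is refused whole. The fingers move at their own pace and stop on an object; FORCE is the grip in N (left out, the last holds). Time passes only in rows, so rows that do not move let the fingers close. It gives the time, the measured TCP pose, the force and the opening at its end, in the units of the state.
- robot.get_obs(): the state, without advancing time (a new reading comes with each control period).
- robot.capture(name): name is "scene" or "top"; returns a dict with "color" (420x560x3 uint8, blue, green, red), "intrinsics" (3x3 intrinsics, pixels), "eye" and "attitude" of the camera in the world. Camera axes: x right, y down, z forward; pixel columns grow to the right and rows downward; lengths in mm; the calibration is good to about 2 mm. A picture is of the moment at which its call begins. There is no depth.
- robot.close_job(): hands the job in, once; it reports no verdict.
The state is a dict: "clock": time; "qpos": joint angles; "qvel": joint speeds; "joint_efforts": joint torques, N m; "position": TCP position; "orientation": TCP orientation; "force": force on the tool from outside, world axes, zero at the start; "ft_torque": the same for the moment, N m; "finger_gap": finger opening in mm.
Only numpy, scipy, OpenCV 4.12 (cv2) and the standard library are available. Lean on these libraries where they do the work, as an engineer would, in place of code of your own. Each camera call takes 0.05 s, during which the arm holds its last target.

## Task

Demagnetise the steel bucket tappets standing on the dark mat (two or three of them): pull the demagnetiser's carriage by its orange grip fully out to the loading end, drop each tappet flat into a pocket of its own, and slide the carriage in until its red pointer stands on the red line. Press the green start button with the carriage there, then draw the carriage slowly (about 5 cm a second) all the way back out with the tappets in their pockets. Finally stand all the tappets flat in the blue tray, leave the carriage fully out, and leave the other things on the bench where they are.

Things in the scene. Friction and masses are not known exactly. Their poses are not given: they have to be found in the camera images.
- carriage (a joint): position of the demagnetiser's carriage along its track, m: 0 = fully out at the loading end (end stop, green line), grows towards the coil; 0.180 = pockets centred in the coil (pointer on the red line); inner stop at 0.205. The carriage is a black plate 80 mm wide and 232 mm long, top about 44 mm above the bench; a rail 38 mm high runs along each side. It stays where it is left and slides with about 2 N
- grip (a point): centre of the carriage's orange grip, an upright block 28 mm across the track, 20 mm along it and 58 mm tall, standing on the carriage's outer end (its top is 29 mm above this point). Axes: y along the track towards the coil, x across the track, z up
- pointer (a point): middle of the red pointer bar on the carriage, beside the grip on the robot's side, over the rail (a second one lies opposite); 50 mm across the track from the grip's centre line
- coil_line (a point): the red line across the white scale on the rail at the robot's side (a second one lies on the other rail): the pointer stands on it when the pockets are in the middle of the coil. The green line marks the loading end
- pocket1 (a point): centre of the mouth of pocket 1 of the carriage (level with its top face): a round pocket 42 mm across and 8 mm deep with a grey floor, rim chamfered 2 mm; pockets lie in a row 48 mm apart along the track, pocket 3 nearest the coil, pocket 2 130 mm from the grip. Axes as for the grip
- pocket2 (a point): centre of the mouth of pocket 2 of the carriage (level with its top face): a round pocket 42 mm across and 8 mm deep with a grey floor, rim chamfered 2 mm; pockets lie in a row 48 mm apart along the track, pocket 3 nearest the coil, pocket 2 130 mm from the grip. Axes as for the grip
- pocket3 (a point): centre of the mouth of pocket 3 of the carriage (level with its top face): a round pocket 42 mm across and 8 mm deep with a grey floor, rim chamfered 2 mm; pockets lie in a row 48 mm apart along the track, pocket 3 nearest the coil, pocket 2 130 mm from the grip. Axes as for the grip
- demag: bench-top tunnel demagnetiser, fixed: low track 470 mm long (its y) and 128 mm wide, and near its +y end a blue coil frame, an arch over the track 90 mm long, 146 mm wide, 145 mm tall, with a tunnel 114 mm wide and clear to 100 mm above the bench, centred 120 mm along +y. Origin under the middle of the track, on the bench; with the carriage at 0, pocket 3 is 87 mm from the arch; with it at 0.180 the grip is 85 mm from it
- start (a joint): travel of the start button, m: 0 = up, 0.006 = fully down; counts as pressed beyond 0.004; spring, 5 N fully down; it springs back, the coil then runs by itself on its timer
- start_top (a point): centre of the top of the round green start button, 28 mm across, on top of the coil frame's arch, facing up, about 168 mm above the bench
- tappet1_mid (a point): centre (half-way up) of steel bucket tappet 1: a plain steel cylinder 38 mm across and 26 mm tall, about 90 g, dark disc on its crown; z is its own axis. Starts standing on the dark mat; absent in some runs. Seated in a pocket, its centre is 5 mm above the pocket's mouth point and 18 mm of it stands proud
- tappet2_mid (a point): centre (half-way up) of steel bucket tappet 2: a plain steel cylinder 38 mm across and 26 mm tall, about 90 g, dark disc on its crown; z is its own axis. Starts standing on the dark mat; absent in some runs. Seated in a pocket, its centre is 5 mm above the pocket's mouth point and 18 mm of it stands proud
- tappet3_mid (a point): centre (half-way up) of steel bucket tappet 3: a plain steel cylinder 38 mm across and 26 mm tall, about 90 g, dark disc on its crown; z is its own axis. Starts standing on the dark mat; absent in some runs. Seated in a pocket, its centre is 5 mm above the pocket's mouth point and 18 mm of it stands proud
- tray: shallow blue plastic tray for finished parts, fixed, 110 mm (its x) by 200 mm (its y), walls 4 mm thick, rim 14 mm high, floor 4 mm thick; origin at the centre of its underside, on the bench
- mat: dark ribbed rubber mat where the tappets start, fixed, 100 mm (its x) by 210 mm (its y), 4 mm thick; origin at the centre of its underside
- valve_spring: bystander: green valve spring standing between mat and tray, 28 mm across, 46 mm tall; origin under its centre
- screwdriver: bystander: screwdriver with a yellow handle lying behind the track
- wrench: bystander: steel wrench lying on the left
- spray_bottle: bystander: white spray bottle, 72 mm across, 190 mm tall, on the right
- screw_jar: bystander: clear jar with a red lid, 64 mm across, 70 mm tall, at the back left
- bracket: bystander: bent sheet-metal bracket 130 by 200 mm, 60 mm tall, on the right
- parts_box: bystander: cardboard box 70 by 110 by 50 mm, behind the track

How it is judged:
By the outcome, as a careful person would: the job done as asked, in the order asked, and still so for the second after the job is handed in, with the robot touching nothing.
Of tappet1, tappet2, tappet3 only 2 to 3 are there at a start; the rules pass over those that are not, and their reading is None.
At some moment in a run one of tappet1, tappet2, tappet3 may be knocked a few centimetres aside while the robot is not near it.
Once in a run the grip may slacken for a moment while it holds something.
It also fails if it takes over 210 s, if anything falls off the work surface, if the arm or the gripper's body presses on something with over 40 N, if the wrist force passes 120 N, or if a joint passes its speed limit or range.

## Working session

There is one attempt and no reset: what is moved stays moved. The work goes in short steps, Python scripts to look and compute and a shell command to move; the robot and the scene stay as the last step left them, time stands still between calls to the robot, and variables do not carry over. Pictures are saved under pics/ and viewed, and the job is handed in when it is done.

```bash
mkdir -p pics
cat > h.py <<'E'
import numpy as np, cv2
from workcell import robot
def snap(n,tag):
    c=robot.capture(n); cv2.imwrite(f'pics/{tag}.png',c['color']); np.savez(f'{tag}.npz',**{k:np.array(v) for k,v in c.items()}); return c
def proj(c,P):
    R=np.array(c['attitude']);e=np.array(c['eye']);K=np.array(c['intrinsics'])
    p=K@(R.T@(np.array(P,float)-e)); return p[:2]/p[2]
def ray(c,uv,z):
    R=np.array(c['attitude']);e=np.array(c['eye']);K=np.array(c['intrinsics'])
    d=R@np.linalg.solve(K,[uv[0],uv[1],1.]); return e+d*(z-e[2])/d[2]
def blobs(mask,amin=30):
    n,l,s,c=cv2.connectedComponentsWithStats(mask.astype(np.uint8))
    return [(s[i][4],c[i].round(1),s[i][:4]) for i in range(1,n) if s[i][4]>=amin]
E
python3 - <<'E'
from h import *
np.set_printoptions(suppress=True,precision=3)
for n in('scene','top'):
    c=snap(n,n+'0'); print(n,c['intrinsics'],c['eye'],c['attitude'])
o=robot.get_obs(); print(o)
E
```

```text
scene [[435.575   0.    277.409]
 [  0.    435.575 217.434]
 [  0.      0.      1.   ]] [1545.993  156.794  723.485] [[-0.194  0.529 -0.826]
 [ 0.981  0.116 -0.156]
 [ 0.013 -0.841 -0.542]]
top [[478.057   0.    282.897]
 [  0.    478.057 207.236]
 [  0.      0.      1.   ]] [ 297.205  -32.537 1605.803] [[ 0.028 -0.98   0.199]
 [-1.    -0.028  0.005]
 [ 0.    -0.199 -0.98 ]]
{'clock': 0.1, 'qpos': array([-76.502,  19.129,   2.285,  84.008,  -0.768,  76.966,  -3.353]), 'qvel': array([ 0.192, -0.119,  0.09 , -0.038,  0.028, -0.04 , -0.031]), 'joint_efforts': array([  0.005, -66.002,   1.371, -40.648,   0.017,   0.009,  -0.   ]), 'position': array([213.458, 613.499, 230.483]), 'orientation': array([[-0.944,  0.329, -0.   ],
       [ 0.329,  0.944, -0.001],
       [-0.   , -0.002, -1.   ]]), 'force': array([ 0.622,  1.406, -0.331]), 'ft_torque': array([ 0.007, -0.011,  0.005]), 'finger_gap': 85.13069069171074}
```

View pics/scene0.png

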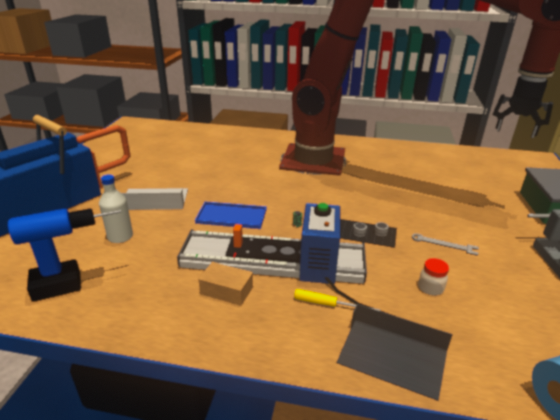

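View pics/top0.png

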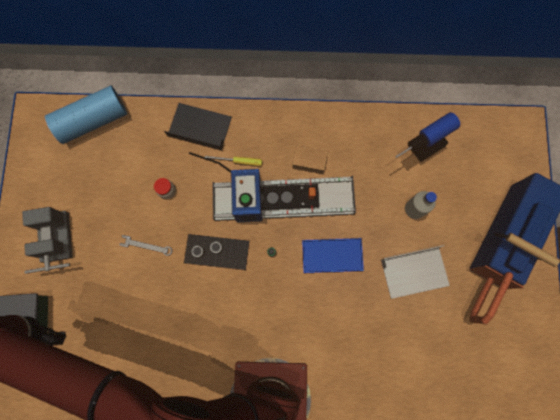

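The track runs along world y with the coil on the left (+y). In the top view there are two tappets on the mat, at about (197,251) and (215,247). The grip is at (312,192), the button at (246,200) and the tray at (333,255). I'll zoom in and measure.

Run:
```python
from h import *
a=cv2.imread('pics/top0.png'); cv2.imwrite('pics/topz.png',cv2.resize(a[160:280,175:375],None,fx=4,fy=4,interpolation=cv2.INTER_CUBIC))
b=cv2.imread('pics/scene0.png'); cv2.imwrite('pics/scz.png',cv2.resize(b[190:310,170:410],None,fx=3.3,fy=3.3,interpolation=cv2.INTER_CUBIC))
for n,im in(('top',a),('scene',b)):
    c=np.load(n+'0.npz'); h=cv2.cvtColor(im,cv2.COLOR_BGR2HSV).astype(int); H,S,V=h[...,0],h[...,1],h[...,2]
    for nm,m,z in(('green',(H>40)&(H<85)&(S>120)&(V>50),168),('orange',(H<14)&(S>170)&(V>120),78),('blue',(H>108)&(H<125)&(S>170)&(V>80),10)):
        for q in blobs(m,10): 
            if q[0]<5000: print(n,nm,q,ray(c,q[1],z).round(1))
```

```text
top green (np.int32(44), array([244.9, 198.1]), array([241, 195,   8,   7], dtype=int32)) [614.5  93.2 168. ]
top orange (np.int32(208), array([161.8, 185.5]), array([154, 178,  17,  16], dtype=int32)) [669.1 376.3  78. ]
top orange (np.int32(46), array([311.6, 191.5]), array([309, 188,   6,   8], dtype=int32)) [ 662.7 -116.9   78. ]
scene green (np.int32(19), array([280.7,   0.5]), array([276,   0,  10,   2], dtype=int32)) [-3391.1  -777.3   168. ]
scene green (np.int32(69), array([407.1,   3. ]), array([402,   0,  11,   7], dtype=int32)) [-3586.5   510.6   168. ]
scene green (np.int32(109), array([204.8,  33. ]), array([201,  26,   9,  16], dtype=int32)) [-1465.7  -934.3   168. ]
scene green (np.int32(182), array([415.5,  41.3]), array([409,  31,  13,  21], dtype=int32)) [-1551.9   460.5   168. ]
scene green (np.int32(24), array([317.2,  35.6]), array([316,  33,   5,   8], dtype=int32)) [-1576.3  -180.2   168. ]
scene green (np.int32(206), array([207.7,  70.8]), array([203,  56,  10,  28], dtype=int32)) [-528.4 -593.9  168. ]
scene green (np.int32(233), array([408.1,  83.7]), array
[... 1543 characters left out ...]
114.6   78. ]
scene orange (np.int32(404), array([436.3, 266.5]), array([424, 257,  26,  20], dtype=int32)) [690.3 376.2  78. ]
scene blue (np.int32(74), array([107.2, 179.3]), array([102, 176,  11,   8], dtype=int32)) [ 344.3 -672.4   10. ]
scene blue (np.int32(965), array([231.6, 214.5]), array([199, 205,  65,  20], dtype=int32)) [ 471.2 -188.8   10. ]
scene blue (np.int32(975), array([ 40.4, 227.4]), array([  7, 208,  63,  34], dtype=int32)) [ 655.8 -707.    10. ]
scene blue (np.int32(619), array([ 44.7, 256.2]), array([ 31, 239,  27,  36], dtype=int32)) [ 772.8 -610.3   10. ]
scene blue (np.int32(36), array([ 54.3, 345.2]), array([ 43, 343,  25,   5], dtype=int32)) [1032.9 -404.1   10. ]
```

View pics/topz.png

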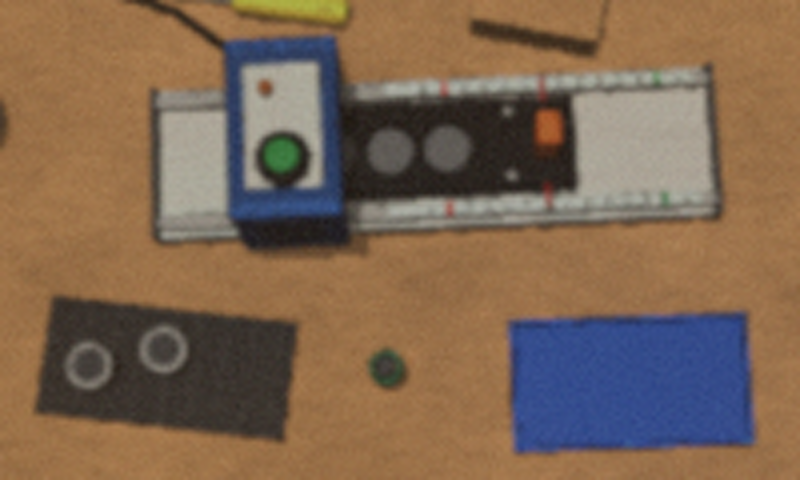

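View pics/scz.png

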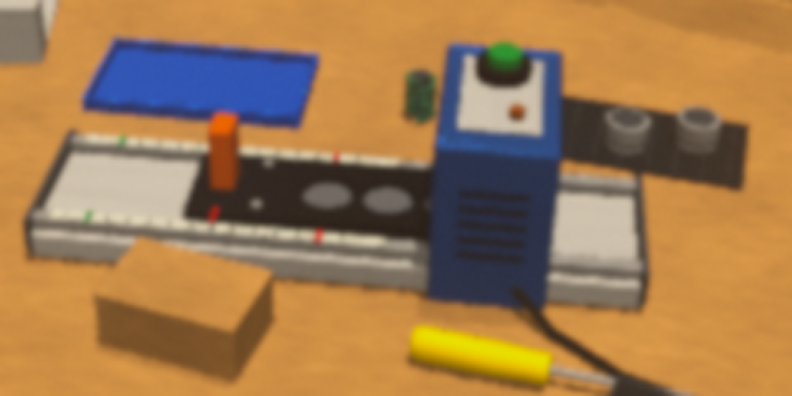

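Run:
```python
from h import *
np.set_printoptions(suppress=True,precision=1)
c=np.load('top0.npz'); s=np.load('scene0.npz')
def T(u,v,z): return ray(c,((u+.5)/4-.5+175,(v+.5)/4-.5+160),z)
def S(u,v,z): return ray(s,((u+.5)/3.3-.5+170,(v+.5)/3.3-.5+190),z)
for n,u,v,z in [('gN',664,199,38),('gF',657,78,38),('rN',450,208,38),('rF',444,88,38),('pN',548,196,46),('pF',543,88,46),('griptop',549,120,102),('pk2?',391,152,36),('pk1?',447,149,36),('t1',89,365,30),('t2',163,349,30),('button',282,153,168),('spring',387,368,46),
 ('trA',511,322,14),('trB',747,314,14),('trC',755,443,14),('trD',516,453,14),('mA',52,298,4),('mB',297,323,4),('mC',284,440,4),('mD',38,411,4)]: print(n,T(u,v,z))
for n,u,v,z in [('gF',88,216,38),('gN',122,140,38),('rF',319,236,38),('rN',337,157,38),('pF',213,213,46),('griptop',224,117,102),('t1',698,115,30),('t2',629,117,30),('button',504,55,168)]: print('S',n,S(u,v,z))
```

```text
gN [ 613.6 -217.1   38. ]
gF [ 717.9 -210.7   38. ]
rN [600.9 -38.5  38. ]
rF [704.1 -30.7  38. ]
pN [ 611.8 -119.7   46. ]
pF [ 704.4 -114.    46. ]
griptop [ 663.2 -116.3  102. ]
pk2? [647.9  12.4  36. ]
pk1? [651.8 -34.6  36. ]
t1 [462.1 255.9  30. ]
t2 [477.1 195.6  30. ]
button [615.3  92.5 168. ]
spring [464.9   9.5  46. ]
trA [509.8 -92.2  14. ]
trB [ 522.1 -289.9   14. ]
trC [ 414.7 -296.    14. ]
trD [401.  -98.5  14. ]
mA [520.6 295.6   4. ]
mB [505.2  87.7   4. ]
mC [406.9  94.4   4. ]
mD [425.2 300.8   4. ]
S gF [ 718.7 -208.8   38. ]
S gN [ 614.9 -216.9   38. ]
S rF [705.3 -28.9  38. ]
S rN [600.9 -36.7  38. ]
S pF [ 704.7 -112.3   46. ]
S griptop [ 655.3 -115.2  102. ]
S t1 [461.1 256.4  30. ]
S t2 [477.2 197.3  30. ]
S button [625.5  94.8 168. ]
```

The carriage stands about 97 mm in from the loading end, and the two tappets are at (462,256) and (477,196). I'll align the tool with the track first.

```bash
cat >> h.py <<'E'
UY=np.array([-0.074,0.9973,0]);UX=np.array([0.9973,0.074,0])
def to(P):
    o=robot.get_obs();R=np.array(o['orientation']);d=np.array(P,float)-o['position']
    print('tool shift mm',(R.T@d).round(1),'yaw of y',np.degrees(np.arctan2(R[1,1],R[0,1])).round(2),'pos',o['position'].round(1),'F',np.round(o['force'],1),'q',np.round(o['qpos'],0),'t',o['clock'],'gap',round(o['finger_gap'],1))
E
python3 -m pendant '0 0 -0.137 0 0 0 -1;0 0 -0.137 0 0 0 -1;0 0 -0.135 0 0 0 -1;0 0 0 0 0 0 -1' 
python3 -c "
from h import *
to([658,-117,200])"
```

```text
clock: 0.6
position: [213.6, 613.7, 230.9]
orientation: [[-0.997, -0.073, -0.0], [-0.073, 0.997, -0.001], [0.0, -0.001, -1.0]]
force: [-0.3, -0.5, -0.0]
finger_gap: 86.0
tool shift mm [-389.8 -761.2   31.3] yaw of y 94.19 pos [213.6 613.7 230.9] F [-0.3 -0.5 -0. ] q [-74.  19.  -1.  84.   0.  77.  19.] t 0.6 gap 86.0
```

```bash
python3 -m pendant '0 0 0 -0.023 -0.045 0 -1;0 0 0 -0.023 -0.045 0 -1;0 0 0 -0.023 -0.045 0 -1;0 0 0 -0.023 -0.045 0 -1;0 0 0 -0.023 -0.045 0 -1;0 0 0 -0.023 -0.045 0 -1;0 0 0 -0.023 -0.045 0 -1;0 0 0 -0.023 -0.045 0 -1;0 0 0 -0.023 -0.045 0 -1;0 0 0 -0.023 -0.045 0 -1;0 0 0 -0.023 -0.045 0 -1;0 0 0 -0.023 -0.045 0 -1;0 0 0 -0.023 -0.045 0 -1;0 0 0 -0.023 -0.045 0 -1;0 0 0 -0.023 -0.045 0 -1;0 0 0 -0.023 -0.045 0 -1;0 0 0 -0.023 -0.041 0 -1;0 0 0 0 0 0 -1' 
python3 -c "
from h import *
to([658,-117,140]);snap('scene','s1');c=snap('top','t1')"
```

```text
clock: 2.85
position: [660.1, -120.6, 230.5]
orientation: [[-0.998, -0.065, -0.001], [-0.065, 0.998, -0.003], [0.001, -0.003, -1.0]]
force: [0.2, 0.6, -0.5]
finger_gap: 85.3
tool shift mm [ 1.8  3.9 90.5] yaw of y 93.75 pos [ 660.1 -120.6  230.5] F [ 0.2  0.6 -0.5] q [-18.  24.  33.  82. -13.  78. 110.] t 2.85 gap 85.3
```

View pics/s1.png

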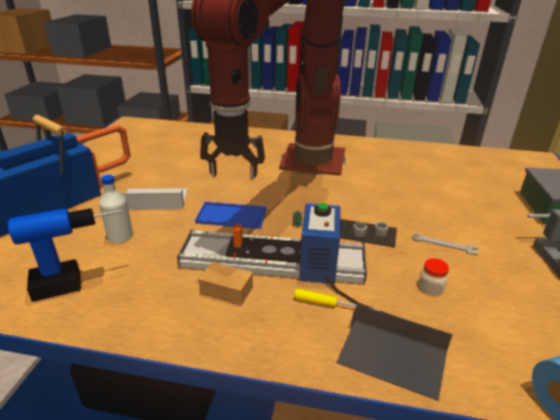

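The arm now stands above the grip and nothing has been disturbed. I'll descend and close on the grip.

```bash
python3 -m pendant '0 0 -0.008 0.002 0.004 0.04 -1;0 0 0 0 0 0.04 -1;0 0 0 0 0 0.04 -1;0 0 0 0 0 0.03 -1;0 0 0 0 0 0.022 -1;0 0 0 0 0 0 -1' 40
python3 -m pendant '0 0 0 0 0 0 1;0 0 0 0 0 0 1;0 0 0 0 0 0 1;0 0 0 0 0 0 1;0 0 0 0 0 0 1;0 0 0 0 0 0 1' 40
python3 -c "
from h import *
to([665.8,-213.9,58]);snap('scene','s2')"
```

```text
clock: 3.7
position: [656.6, -111.0, 58.1]
orientation: [[-0.997, -0.083, -0.002], [-0.083, 0.997, 0.001], [0.002, 0.001, -1.0]]
force: [0.8, -0.5, 1.9]
finger_gap: 85.3
clock: 4.45
position: [658.1, -112.7, 60.2]
orientation: [[-0.997, -0.081, 0.001], [-0.081, 0.997, -0.0], [-0.001, -0.0, -1.0]]
force: [-0.9, -0.8, 6.7]
finger_gap: 19.5
tool shift mm [   0.5 -101.4    2.3] yaw of y 94.66 pos [ 658.1 -112.7   60.2] F [-0.9 -0.8  6.7] q [-16.  31.  30.  93. -17.  61. 113.] t 4.45 gap 19.5
```

View pics/s2.png

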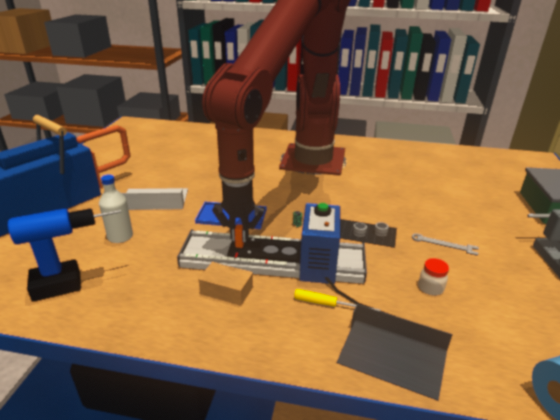

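The grip is held (gap 19.5 mm). I'll pull out to the end stop.

```bash
python3 -m pendant '0 0 0 0 -0.010 0 1;0 0 0 0 -0.010 0 1;0 0 0 0 -0.010 0 1;0 0 0 0 -0.010 0 1;0 0 0 0 -0.010 0 1;0 0 0 0 -0.010 0 1;0 0 0 0 -0.010 0 1;0 0 0 0 -0.010 0 1;0 0 0 0 -0.010 0 1;0 0 0 0 -0.006 0 1;0 0 0 0 0 0 1;0 0 0 0 0 0 1'
python3 -c "
from h import *
to([665.8,-213.9,58])"
python3 -m pendant '0 0 0 0 -0.003 0 1;0 0 0 0 -0.003 0 1;0 0 0 0 -0.003 0 1;0 0 0 0 0 0 1'
python3 -c "
from h import *
to([665.8,-213.9,58])"
```

```text
clock: 6.0
position: [665.3, -209.3, 60.3]
orientation: [[-0.997, -0.081, 0.0], [-0.081, 0.997, -0.001], [-0.0, -0.001, -1.0]]
force: [-2.3, -2.8, 6.2]
finger_gap: 19.7
tool shift mm [-0.1 -4.6  2.3] yaw of y 94.62 pos [ 665.3 -209.3   60.3] F [-2.3 -2.8  6.2] q [ -8.  35.  30.  88. -19.  62. 122.] t 6.0 gap 19.7
clock: 6.5
position: [665.7, -214.3, 60.2]
orientation: [[-0.997, -0.083, -0.002], [-0.083, 0.997, 0.004], [0.001, 0.004, -1.0]]
force: [-11.0, 9.3, 14.6]
finger_gap: 19.3
tool shift mm [-0.2  0.4  2.2] yaw of y 94.76 pos [ 665.7 -214.3   60.2] F [-11.    9.3  14.6] q [ -7.  35.  30.  88. -19.  63. 122.] t 6.5 gap 19.3
```

```bash
python3 -m pendant '0 0 0 0 0.002 0 -1;0 0 0 0 0 0 -1;0 0 0 0 0 0 -1;0 0 0 0 0 -0.04 -1;0 0 0 0 0 -0.05 -1;0 0 0 0 0 -0.05 -1;0 0 0 0 0 0 -1'
python3 -c "
from h import *
to([477,196,200])
snap('top','t2');snap('scene','s2b')
a=cv2.imread('pics/t2.png'); cv2.imwrite('pics/t2z.png',cv2.resize(a[160:280,175:375],None,fx=4,fy=4,interpolation=cv2.INTER_CUBIC))
"
```

```text
clock: 7.38
position: [668.0, -216.3, 204.3]
orientation: [[-0.997, -0.082, 0.007], [-0.082, 0.997, -0.002], [-0.007, -0.003, -1.0]]
force: [-0.3, 0.6, -0.7]
finger_gap: 85.6
tool shift mm [156.8 426.5   2.1] yaw of y 94.68 pos [ 668.  -216.3  204.3] F [-0.3  0.6 -0.7] q [ -8.  28.  33.  79. -15.  76. 120.] t 7.375 gap 85.6
```

View pics/t2z.png

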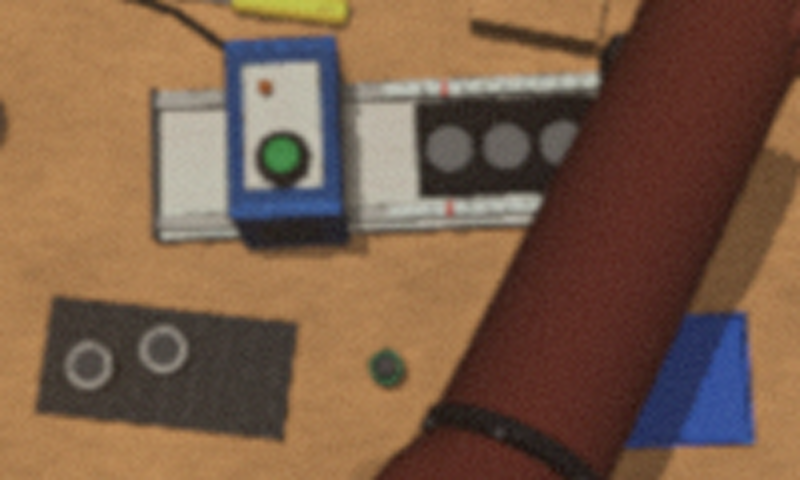

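Pocket 3 lies where predicted. The neighbouring tappet is in line with the jaws at this yaw, so I'll turn the tool 90° so that the jaws close across the track.

```bash
python3 -m pendant '0 0 0.176 0 0 0 -1;0 0 0.176 0 0 0 -1;0 0 0.176 0 0 0 -1;0 0 0.176 0 0 0 -1;0 0 0.176 0 0 0 -1;0 0 0.176 0 0 0 -1;0 0 0.176 0 0 0 -1;0 0 0.176 0 0 0 -1;0 0 0.17 0 0 0 -1;0 0 0 0 0 0 -1'
python3 -c "
from h import *
to([477,196.5,100])"
```

```text
clock: 8.72
position: [665.5, -214.6, 197.5]
orientation: [[-0.076, 0.997, -0.003], [0.997, 0.076, -0.0], [0.0, -0.003, -1.0]]
force: [0.1, -0.5, -1.1]
finger_gap: 85.2
tool shift mm [ 424.2 -156.5   97.9] yaw of y 4.35 pos [ 665.5 -214.6  197.5] F [ 0.1 -0.5 -1.1] q [-19.  34.  51.  80. -26.  78.  37.] t 8.725 gap 85.2
```

```bash
python3 -m pendant '0 0 0 0.042 -0.0156 0 -1;0 0 0 0.042 -0.0156 0 -1;0 0 0 0.042 -0.0156 0 -1;0 0 0 0.042 -0.0156 0 -1;0 0 0 0.042 -0.0156 0 -1;0 0 0 0.042 -0.0156 0 -1;0 0 0 0.042 -0.0156 0 -1;0 0 0 0.042 -0.0156 0 -1;0 0 0 0.042 -0.0156 0.02 -1;0 0 0 0.042 -0.0156 0.04 -1;0 0 0 0.004 0 0.04 -1;0 0 0 0 0 0 -1;0 0 0 0 0 0 -1'
python3 -c "
from h import *
to([477,196.5,10]);snap('scene','s3')
a=cv2.imread('pics/s3.png'); cv2.imwrite('pics/s3z.png',cv2.resize(a[130:310,250:450],None,fx=3.3,fy=3.3,interpolation=cv2.INTER_CUBIC))"
```

```text
clock: 10.35
position: [479.6, 195.4, 100.4]
orientation: [[-0.075, 0.997, 0.001], [0.997, 0.075, -0.0], [-0.0, 0.001, -1.0]]
force: [0.8, -0.7, -0.4]
finger_gap: 85.4
tool shift mm [ 1.4 -2.6 90.4] yaw of y 4.31 pos [479.6 195.4 100.4] F [ 0.8 -0.7 -0.4] q [-72.  14.  50. 113. -12.  59. -11.] t 10.35 gap 85.4
```

View pics/s3z.png

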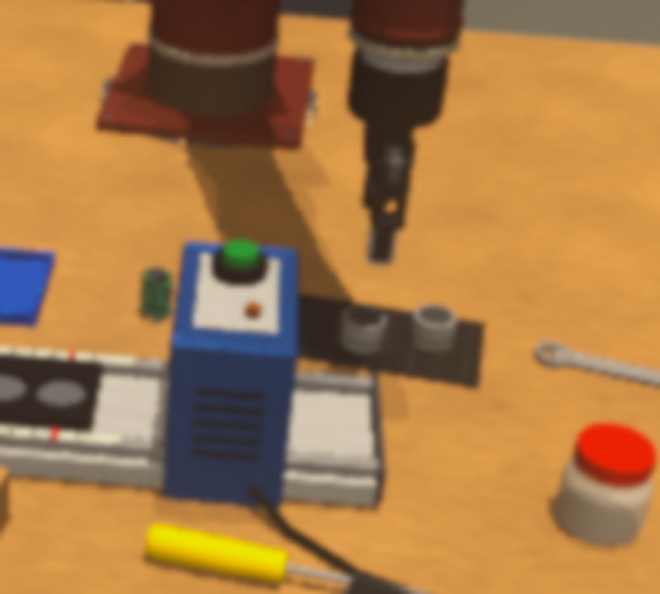

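Both tappets are still in place and the arm is above the second. I'll descend and grasp it.

```bash
python3 -m pendant '0 0 0 0.0014 -0.0026 0.03 -1;0 0 0 0 0 0.03 -1;0 0 0 0 0 0.02 -1;0 0 0 0 0 0.01 -1;0 0 0 0 0 0 -1;0 0 0 0 0 0 1;0 0 0 0 0 0 1;0 0 0 0 0 0 1;0 0 0 0 0 0 1;0 0 0 0 0 0 1;0 0 0 0 0 0 1' 60
python3 -c "
from h import *
to([477,196.5,10])"
python3 -m pendant '0 0 0 0 0 -0.03 1;0 0 0 0 0 -0.05 1;0 0 0 0 0 -0.05 1;0 0 0 0 0 -0.05 1;0 0 0 0 0 0 1' 60
python3 -c "
from h import *
to([659.6,-132.2,190]);snap('scene','s4')
a=cv2.imread('pics/s4.png'); cv2.imwrite('pics/s4z.png',cv2.resize(a[130:310,250:450],None,fx=3.3,fy=3.3,interpolation=cv2.INTER_CUBIC))"
```

```text
clock: 11.78
position: [476.5, 197.8, 10.2]
orientation: [[-0.075, 0.997, 0.0], [0.997, 0.075, 0.001], [0.001, 0.001, -1.0]]
force: [-3.1, -0.2, 9.7]
finger_gap: 35.9
tool shift mm [-1.3  0.4  0.2] yaw of y 4.3 pos [476.5 197.8  10.2] F [-3.1 -0.2  9.7] q [-66.  22.  46. 117. -21.  49.  -4.] t 11.775 gap 35.9
clock: 12.4
position: [477.9, 198.4, 192.8]
orientation: [[-0.075, 0.997, 0.004], [0.997, 0.075, 0.005], [0.005, 0.005, -1.0]]
force: [0.8, -0.6, -0.7]
finger_gap: 36.2
tool shift mm [-343.2  156.4    1.9] yaw of y 4.3 pos [477.9 198.4 192.8] F [ 0.8 -0.6 -0.7] q [-77.   5.  54. 108.  -5.  69. -18.] t 12.4 gap 36.2
```

View pics/s4z.png

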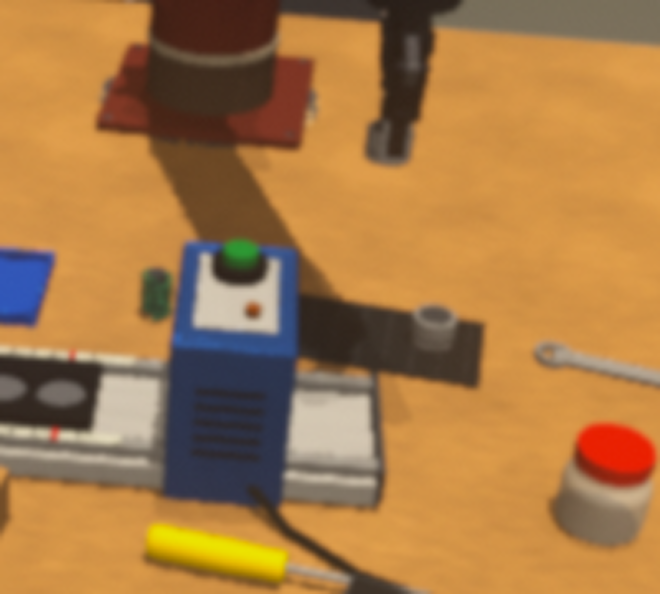

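```bash
python3 -c "
from h import *
c=np.load('s4.npz')
f=lambda P:((proj(c,P)-[250,130]+.5)*3.3-.5).round(0)
o=robot.get_obs();p=o['position'];R=o['orientation']
for n,d in(('tapcentre',[0,0,7]),('fingertip near inner',[0,19,-5]),('near outer',[0,33,-5]),('near outer+11x',[11,33,-5]),('near outer-11x',[-11,33,-5]),('tap left',[-19,0,7]),('tap right',[19,0,7])): print(n,f(p+R@np.array(d,float)))"
```

```text
tapcentre [388. 158.]
fingertip near inner [391. 155.]
near outer [392. 163.]
near outer+11x [406. 164.]
near outer-11x [378. 163.]
tap left [364. 156.]
tap right [412. 159.]
```

The tappet is held straight at the TCP. I'll carry it to pocket 1.

```bash
python3 -m pendant '0 0 0 -0.0429 0.0195 0 1;0 0 0 -0.0429 0.0195 0 1;0 0 0 -0.0429 0.0195 0 1;0 0 0 -0.0429 0.0195 0 1;0 0 0 -0.0429 0.0195 0 1;0 0 0 -0.0429 0.0195 0 1;0 0 0 -0.0429 0.0195 0 1;0 0 0 -0.0429 0.0195 0 1;0 0 0 0 0 0.05 1;0 0 0 0 0 0.04 1;0 0 0 0 0 0 1;0 0 0 0 0 0 1'
python3 -c "
from h import *
to([659.6,-132.2,44]);snap('scene','s5')
a=cv2.imread('pics/s5.png'); cv2.imwrite('pics/s5z.png',cv2.resize(a[150:310,170:370],None,fx=3.6,fy=3.6,interpolation=cv2.INTER_CUBIC))"
```

```text
clock: 13.95
position: [657.5, -133.5, 100.1]
orientation: [[-0.075, 0.997, 0.0], [0.997, 0.075, -0.001], [-0.001, 0.0, -1.0]]
force: [0.4, -0.0, -0.4]
finger_gap: 36.3
tool shift mm [ 1.2  2.2 56.1] yaw of y 4.28 pos [ 657.5 -133.5  100.1] F [ 0.4 -0.  -0.4] q [-28.  36.  51.  91. -29.  68.  34.] t 13.95 gap 36.3
```

View pics/s5z.png

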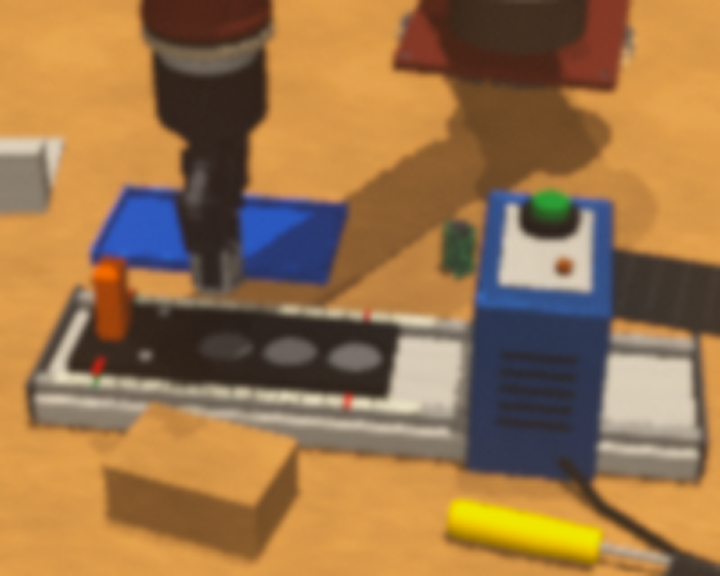

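```bash
python3 -c "
from h import *
c=np.load('s5.npz')
g=lambda u,v,z: ray(c,((u+.5)/3.6-.5+170,(v+.5)/3.6-.5+150),z).round(1)
for u,v in((225,347),(290,351),(355,357)): print(g(u,v,36),g(u,v,40))
o=robot.get_obs();p=o['position'];R=o['orientation']
for d in([-19,0,-7],[19,0,-7],[0,0,-7],[0,19,6]): print(((proj(c,p+R@np.array(d,float))-[170,150]+.5)*3.6).round())
"
```

```text
[ 659.5 -131.3   36. ] [ 664.6 -129.6   40. ]
[654.2 -83.6  36. ] [659.4 -82.2  40. ]
[651.3 -35.6  36. ] [656.5 -34.4  40. ]
[192. 262.]
[245. 266.]
[219. 264.]
[214. 295.]
```

The pocket measurement agrees with the calculation, so I'll lower and release.

```bash
python3 -m pendant '0 0 0 0.0012 0.0022 0.015 1;0 0 0 0 0 0.015 1;0 0 0 0 0 0.01 1;0 0 0 0 0 0.004 1;0 0 0 0 0 0 1;0 0 0 0 0 0 1'
python3 -c "
from h import *
to([659.6,-132.2,45])"
```

```text
clock: 14.75
position: [659.7, -131.9, 55.8]
orientation: [[-0.075, 0.997, 0.001], [0.997, 0.075, -0.0], [-0.0, 0.001, -1.0]]
force: [-0.6, -1.4, -0.8]
finger_gap: 36.1
tool shift mm [-0.3 -0.1 10.8] yaw of y 4.29 pos [ 659.7 -131.9   55.8] F [-0.6 -1.4 -0.8] q [-27.  38.  49.  93. -31.  64.  35.] t 14.75 gap 36.1
```

```bash
python3 -m pendant '0 0 0 0 0 0.004 1;0 0 0 0 0 0.004 1;0 0 0 0 0 0.003 1;0 0 0 0 0 0 1;0 0 0 0 0 0 1'
python3 -c "
from h import *
to([659.6,-132.2,45])"
```

```text
clock: 15.38
position: [659.4, -131.6, 44.3]
orientation: [[-0.075, 0.997, -0.0], [0.997, 0.075, 0.0], [0.0, -0.0, -1.0]]
force: [0.9, 1.1, -1.3]
finger_gap: 35.9
tool shift mm [-0.6  0.2 -0.7] yaw of y 4.3 pos [ 659.4 -131.6   44.3] F [ 0.9  1.1 -1.3] q [-27.  39.  49.  93. -32.  63.  35.] t 15.375 gap 35.9
```

No contact force, so the tappet is inside the pocket mouth. I'll open, lift and look.

```bash
python3 -m pendant '0 0 0 0 0 0 0.2;0 0 0 0 0 0 0;0 0 0 0 0 0 -0.5;0 0 0 0 0 0 -1;0 0 0 0 0 0 -1;0 0 0 0 0 -0.03 -1;0 0 0 0 0 -0.05 -1;0 0 0 0 0 -0.05 -1;0 0 0 0 0 -0.02 -1;0 0 0 0 0 0 -1'
python3 -c "
from h import *
to([462,256.2,195]);snap('scene','s6')
a=cv2.imread('pics/s6.png'); cv2.imwrite('pics/s6z.png',cv2.resize(a[150:310,170:410],None,fx=3.3,fy=3.3,interpolation=cv2.INTER_CUBIC))"
```

```text
clock: 16.62
position: [660.0, -132.0, 195.5]
orientation: [[-0.075, 0.997, 0.002], [0.997, 0.075, 0.0], [-0.0, 0.002, -1.0]]
force: [-0.6, -0.2, -0.7]
finger_gap: 85.6
tool shift mm [ 401.9 -168.3    0. ] yaw of y 4.3 pos [ 660.  -132.   195.5] F [-0.6 -0.2 -0.7] q [-30.  31.  54.  85. -26.  77.  31.] t 16.625 gap 85.6
```

View pics/s6z.png

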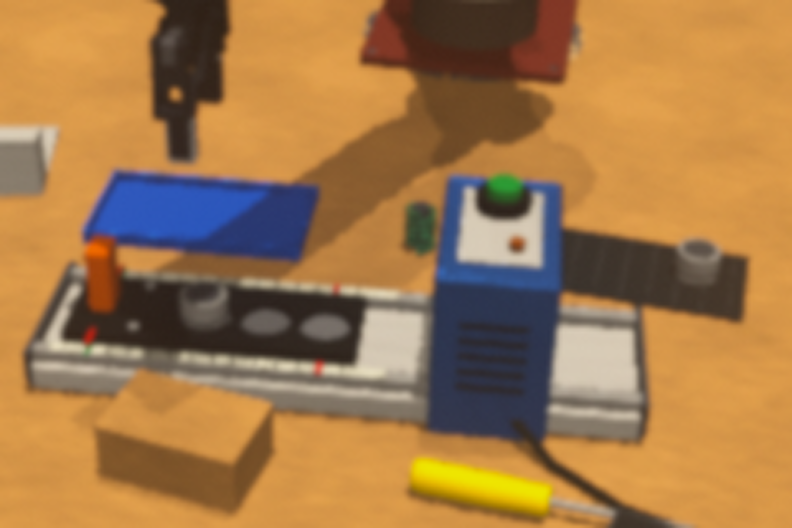

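The first tappet stands in pocket 1 (crown at about (204,293)) and the other on the mat hasn't moved. I'll fetch that one.

```bash
python3 -m pendant '0 0 0 0.0402 -0.0168 0 -1;0 0 0 0.0402 -0.0168 0 -1;0 0 0 0.0402 -0.0168 0 -1;0 0 0 0.0402 -0.0168 0 -1;0 0 0 0.0402 -0.0168 0 -1;0 0 0 0.0402 -0.0168 0 -1;0 0 0 0.0402 -0.0168 0 -1;0 0 0 0.0402 -0.0168 0 -1;0 0 0 0.0402 -0.0168 0 -1;0 0 0 0.0402 -0.0168 0 -1;0 0 0 0 0 0.05 -1;0 0 0 0 0 0.05 -1;0 0 0 0 0 0 -1;0 0 0 0 0 0 -1'
python3 -c "
from h import *
to([462,256.2,10])
for n in('scene','top'):
  c=snap(n,n+'7')
a=cv2.imread('pics/scene7.png'); cv2.imwrite('pics/s7z.png',cv2.resize(a[150:310,170:410],None,fx=3.3,fy=3.3,interpolation=cv2.INTER_CUBIC))"
```

```text
clock: 18.42
position: [462.3, 256.3, 95.2]
orientation: [[-0.074, 0.997, 0.0], [0.997, 0.074, -0.001], [-0.001, 0.0, -1.0]]
force: [0.4, -0.8, -0.2]
finger_gap: 85.2
tool shift mm [-0.  -0.3 85.2] yaw of y 4.26 pos [462.3 256.3  95.2] F [ 0.4 -0.8 -0.2] q [-80.  17.  54. 112. -16.  59. -15.] t 18.425 gap 85.2
```

View pics/s7z.png

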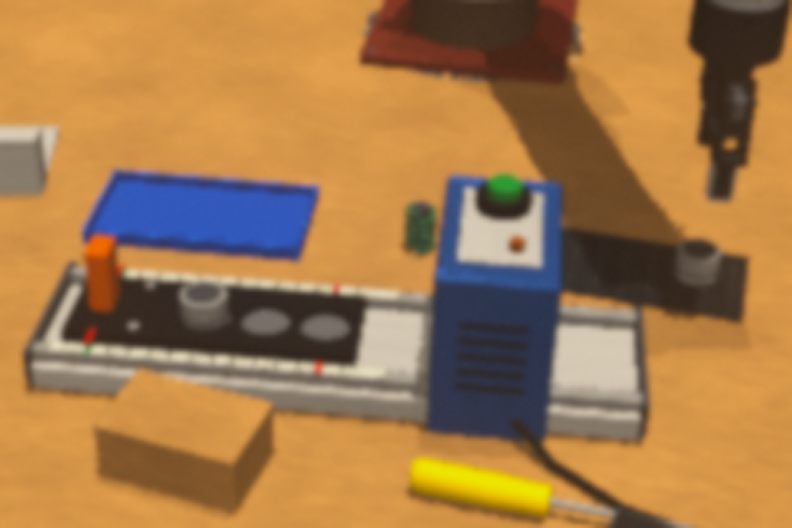

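Both are in place. I'll descend, grasp and lift.

```bash
python3 -m pendant '0 0 0 0 0 0.03 -1;0 0 0 0 0 0.03 -1;0 0 0 0 0 0.017 -1;0 0 0 0 0 0.008 -1;0 0 0 0 0 0 -1;0 0 0 0 0 0 1;0 0 0 0 0 0 1;0 0 0 0 0 0 1;0 0 0 0 0 0 1;0 0 0 0 0 0 1;0 0 0 0 0 0 1' 60
python3 -m pendant '0 0 0 0 0 -0.03 1;0 0 0 0 0 -0.05 1;0 0 0 0 0 -0.05 1;0 0 0 0 0 -0.05 1;0 0 0 0 0 0 1' 60
python3 -c "
from h import *
to([652.5,-36.5,190]);snap('scene','s8')
a=cv2.imread('pics/s8.png'); cv2.imwrite('pics/s8z.png',cv2.resize(a[150:310,170:410],None,fx=3.3,fy=3.3,interpolation=cv2.INTER_CUBIC))"
```

```text
clock: 19.9
position: [462.1, 256.9, 10.1]
orientation: [[-0.075, 0.997, 0.0], [0.997, 0.075, 0.001], [0.001, 0.0, -1.0]]
force: [-2.4, -1.9, 9.2]
finger_gap: 36.1
clock: 20.52
position: [463.5, 257.6, 192.7]
orientation: [[-0.075, 0.997, 0.004], [0.997, 0.075, 0.005], [0.005, 0.004, -1.0]]
force: [-1.1, -0.3, -1.0]
finger_gap: 35.9
tool shift mm [-307.4  166.4    1.9] yaw of y 4.3 pos [463.5 257.6 192.7] F [-1.1 -0.3 -1. ] q [-86.   9.  58. 106.  -8.  69. -21.] t 20.525 gap 35.9
```

View pics/s8z.png

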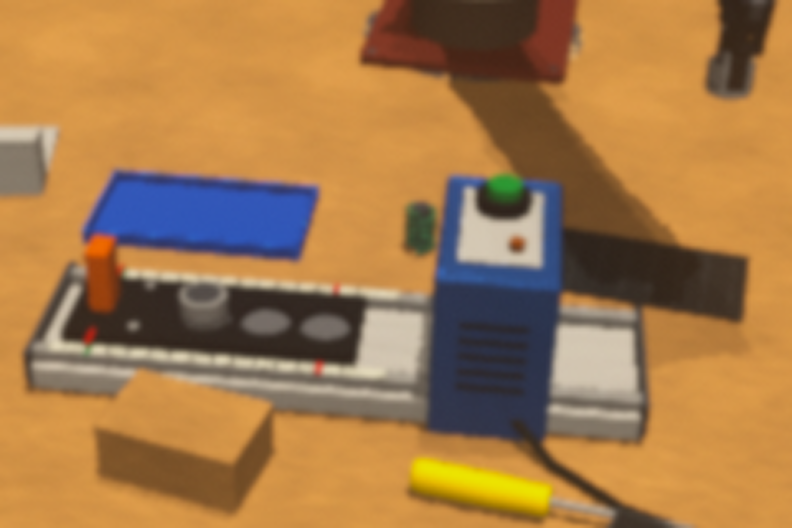

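```bash
python3 -m pendant '0 0 0 -0.0439 0.010 0 1;0 0 0 -0.0439 0.010 0 1;0 0 0 -0.0439 0.010 0 1;0 0 0 -0.0439 0.010 0 1;0 0 0 -0.0439 0.010 0 1;0 0 0 -0.0439 0.016 0 1;0 0 0 -0.0439 0.05 0 1;0 0 0 0 0.05 0 1;0 0 0 0 0 0.05 1;0 0 0 0 0 0.04 1;0 0 0 0 0 0.02 1;0 0 0 0 0 0 1;0 0 0 0 0 0 1'
python3 -c "
from h import *
to([652.5,-36.5,45]);snap('scene','s9')
a=cv2.imread('pics/s9.png'); cv2.imwrite('pics/s9z.png',cv2.resize(a[150:310,170:370],None,fx=3.6,fy=3.6,interpolation=cv2.INTER_CUBIC))"
```

```text
clock: 22.2
position: [647.3, -34.8, 80.9]
orientation: [[-0.075, 0.997, 0.002], [0.997, 0.075, -0.0], [-0.0, 0.002, -1.0]]
force: [0.5, -0.6, -0.5]
finger_gap: 36.1
tool shift mm [-2.1  5.  35.9] yaw of y 4.28 pos [647.3 -34.8  80.9] F [ 0.5 -0.6 -0.5] q [-40.  35.  54.  96. -31.  65.  27.] t 22.2 gap 36.1
```

View pics/s9z.png

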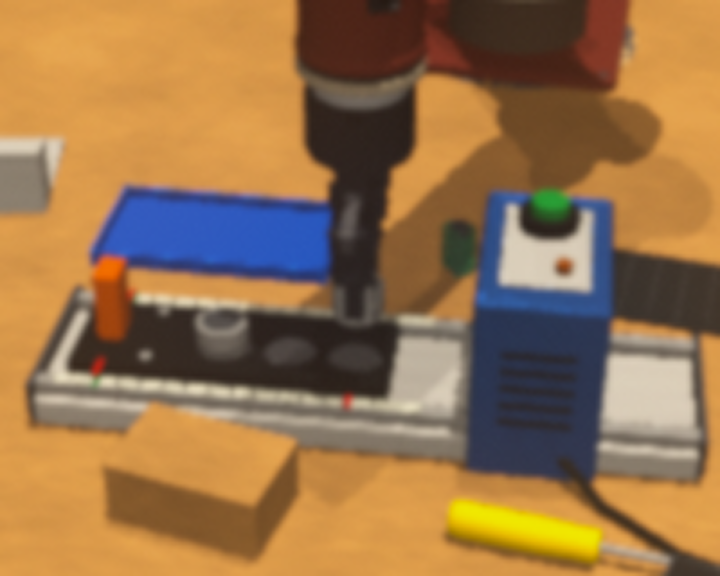

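```bash
python3 -m pendant '0 0 0 -0.0021 0.005 0.012 1;0 0 0 0 0 0.008 1;0 0 0 0 0 0.005 1;0 0 0 0 0 0 1;0 0 0 0 0 0.004 1;0 0 0 0 0 0.004 1;0 0 0 0 0 0.003 1;0 0 0 0 0 0 1;0 0 0 0 0 0 1'
python3 -c "
from h import *
to([652.5,-36.5,45])"
```

```text
clock: 23.38
position: [651.7, -36.3, 43.4]
orientation: [[-0.075, 0.997, 0.0], [0.997, 0.075, -0.0], [-0.0, 0.0, -1.0]]
force: [0.7, 0.8, -0.5]
finger_gap: 36.2
tool shift mm [-0.3  0.8 -1.6] yaw of y 4.29 pos [651.7 -36.3  43.4] F [ 0.7  0.8 -0.5] q [-38.  38.  52.  96. -33.  62.  29.] t 23.375 gap 36.2
```

```bash
python3 -m pendant '0 0 0 0 0 0 0.2;0 0 0 0 0 0 0;0 0 0 0 0 0 -0.5;0 0 0 0 0 0 -1;0 0 0 0 0 0 -1;0 0 0 0 0 -0.03 -1;0 0 0 0 0 -0.05 -1;0 0 0 0 0 -0.05 -1;0 0 0 0 0 -0.02 -1;0 0 0 -0.05 0 0 -1;0 0 0 -0.05 0 0 -1;0 0 0 -0.05 0 0 -1;0 0 0 -0.028 0 0 -1;0 0 0 0 0 0 -1'
python3 -m pendant '0 0 -0.176 0 0 0 -1;0 0 -0.176 0 0 0 -1;0 0 -0.176 0 0 0 -1;0 0 -0.176 0 0 0 -1;0 0 -0.176 0 0 0 -1;0 0 -0.176 0 0 0 -1;0 0 -0.176 0 0 0 -1;0 0 -0.176 0 0 0 -1;0 0 -0.165 0 0 0 -1;0 0 0 0 0 0 -1;0 0 0 0 0 0 -1'
python3 -c "
from h import *
to([665.7,-214,58]);snap('scene','s10');snap('top','t10')
a=cv2.imread('pics/s10.png'); cv2.imwrite('pics/s10z.png',cv2.resize(a[150:310,170:370],None,fx=3.6,fy=3.6,interpolation=cv2.INTER_CUBIC))"
```

```text
clock: 25.12
position: [663.6, -217.1, 192.8]
orientation: [[-0.07, 0.998, -0.001], [0.998, 0.07, -0.001], [-0.001, -0.001, -1.0]]
force: [0.0, 1.5, 0.0]
finger_gap: 85.3
clock: 26.5
position: [665.0, -212.9, 193.2]
orientation: [[-0.997, -0.074, -0.0], [-0.074, 0.997, 0.0], [0.0, 0.0, -1.0]]
force: [0.6, -0.2, 0.3]
finger_gap: 85.5
tool shift mm [ -0.6  -1.2 135.2] yaw of y 94.26 pos [ 665.  -212.9  193.2] F [ 0.6 -0.2  0.3] q [-11.  29.  37.  81. -18.  76. 121.] t 26.5 gap 85.5
```

View pics/s10z.png

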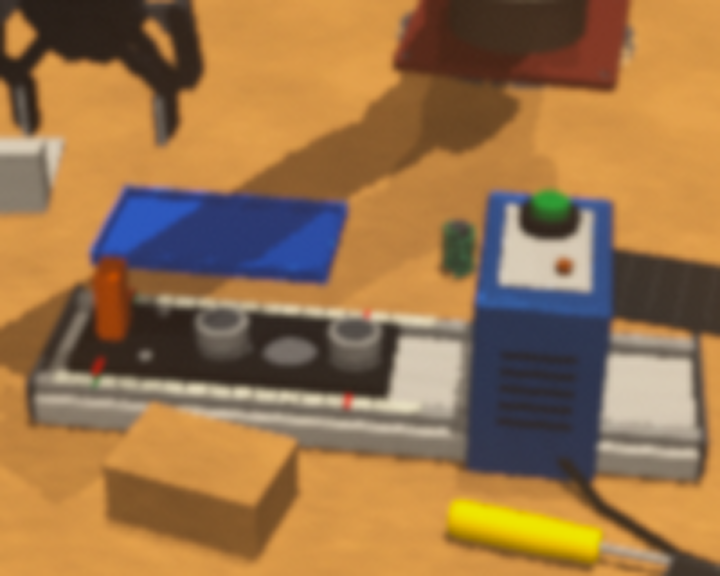

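View pics/t10.png

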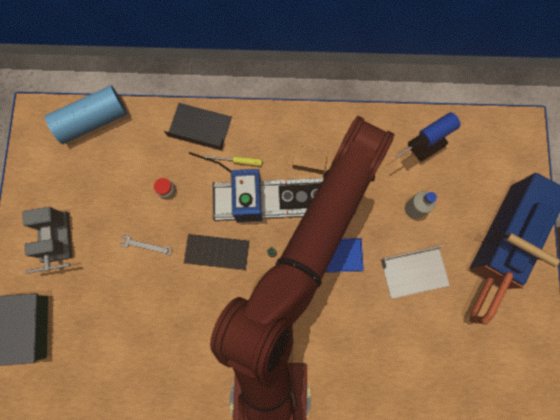

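Both tappets are seated, in pockets 1 and 3, and the mat is empty. I'll take the grip and slide the carriage in.

```bash
python3 -m pendant '0 0 0 -0.0006 -0.0012 0.04 -1;0 0 0 0 0 0.04 -1;0 0 0 0 0 0.03 -1;0 0 0 0 0 0.025 -1;0 0 0 0 0 0 -1;0 0 0 0 0 0 1;0 0 0 0 0 0 1;0 0 0 0 0 0 1;0 0 0 0 0 0 1;0 0 0 0 0 0 1;0 0 0 0 0 0 1' 40
python3 -c "
from h import *
to([665.7-.074*180,-214.2+.9973*180,58])"
```

```text
clock: 27.98
position: [665.9, -214.3, 59.3]
orientation: [[-0.997, -0.077, 0.001], [-0.077, 0.997, 0.001], [-0.001, 0.001, -1.0]]
force: [-2.6, 2.6, 6.6]
finger_gap: 19.4
tool shift mm [ -0.4 180.2   1.4] yaw of y 94.43 pos [ 665.9 -214.3   59.3] F [-2.6  2.6  6.6] q [ -9.  36.  34.  88. -21.  63. 124.] t 27.975 gap 19.4
```

```bash
python3 -m pendant '0 0 0 0 0.004 0 1;0 0 0 0 0.008 0 1;0 0 0 0 0.008 0 1;0 0 0 0 0.008 0 1;0 0 0 0 0.008 0 1;0 0 0 0 0.008 0 1;0 0 0 0 0.008 0 1;0 0 0 0 0.008 0 1;0 0 0 0 0.008 0 1;0 0 0 0 0.008 0 1;0 0 0 0 0.008 0 1;0 0 0 0 0.008 0 1;0 0 0 0 0.008 0 1;0 0 0 0 0.008 0 1;0 0 0 0 0.008 0 1;0 0 0 0 0.008 0 1;0 0 0 0 0.008 0 1;0 0 0 0 0.008 0 1;0 0 0 0 0.008 0 1;0 0 0 0 0.008 0 1'
python3 -m pendant '0 0 0 0 0.008 0 1;0 0 0 0 0.008 0 1;0 0 0 0 0.006 0 1;0 0 0 0 0.003 0 1;0 0 0 0 0 0 1;0 0 0 0 0 0 1'
python3 -c "
from h import *
to([665.7-.074*180,-214.2+.9973*180,58])
snap('scene','s11');snap('top','t11')
a=cv2.imread('pics/s11.png'); cv2.imwrite('pics/s11z.png',cv2.resize(a[180:300,170:370],None,fx=4,fy=4,interpolation=cv2.INTER_CUBIC))
a=cv2.imread('pics/t11.png'); cv2.imwrite('pics/t11z.png',cv2.resize(a[160:280,175:375],None,fx=4,fy=4,interpolation=cv2.INTER_CUBIC))"
```

```text
clock: 30.48
position: [654.3, -59.1, 59.3]
orientation: [[-0.997, -0.077, 0.002], [-0.077, 0.997, -0.001], [-0.002, -0.001, -1.0]]
force: [1.0, -2.2, 4.5]
finger_gap: 19.4
clock: 31.22
position: [652.4, -33.5, 59.3]
orientation: [[-0.997, -0.078, 0.002], [-0.078, 0.997, 0.001], [-0.002, 0.0, -1.0]]
force: [2.3, 1.7, 6.0]
finger_gap: 19.6
tool shift mm [ 0.1 -1.2  1.2] yaw of y 94.45 pos [652.4 -33.5  59.3] F [2.3 1.7 6. ] q [-26.  30.  33.  95. -19.  60. 108.] t 31.225 gap 19.6
```

View pics/s11z.png

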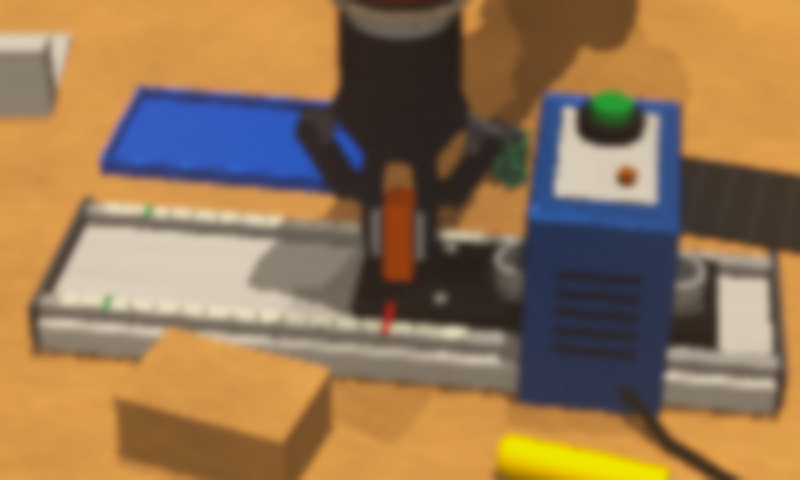

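View pics/t11z.png

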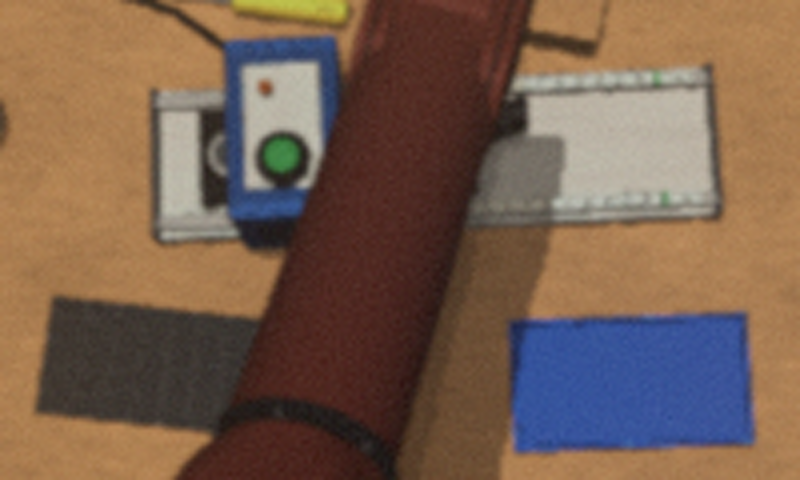

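The far-side pointer and the red line coincide at about (388,318). The pull-out stop reference puts the carriage 1.3 mm too far in, so I'll trim that, then release.

```bash
python3 -m pendant '0 0 0 0 -0.0012 0 1;0 0 0 0 0 0 1;0 0 0 0 0 0 1'
python3 -c "
from h import *
to([665.9-.074*180,-214.3+.9973*180,58])"
python3 -m pendant '0 0 0 0 0 0 0.6;0 0 0 0 0 0 0.3;0 0 0 0 0 0 0;0 0 0 0 0 0 -0.5;0 0 0 0 0 0 -0.5;0 0 0 0 0 -0.03 -0.5;0 0 0 0 0 -0.05 -0.5;0 0 0 0 0 -0.05 0;0 0 0 0 0 -0.05 1;0 0 0 0 0 -0.01 1;0 0 0 0 0 0 1;0 0 0 0 0 0 1'
python3 -c "
from h import *
to([617,93,205]);snap('scene','s12')
a=cv2.imread('pics/s12.png'); cv2.imwrite('pics/s12z.png',cv2.resize(a[180:300,170:370],None,fx=4,fy=4,interpolation=cv2.INTER_CUBIC))
"
```

```text
clock: 31.7
position: [652.5, -34.3, 59.3]
orientation: [[-0.997, -0.078, 0.002], [-0.078, 0.997, 0.001], [-0.002, 0.001, -1.0]]
force: [0.5, 0.1, 6.3]
finger_gap: 19.5
tool shift mm [-0.1 -0.5  1.3] yaw of y 94.46 pos [652.5 -34.3  59.3] F [0.5 0.1 6.3] q [-26.  30.  33.  95. -19.  60. 108.] t 31.7 gap 19.5
clock: 33.2
position: [651.1, -35.4, 246.7]
orientation: [[-0.997, -0.077, -0.002], [-0.077, 0.997, -0.0], [0.002, -0.0, -1.0]]
force: [-0.1, 0.3, 0.1]
finger_gap: 0.1
tool shift mm [ 24.  130.6  41.7] yaw of y 94.42 pos [651.1 -35.4 246.7] F [-0.1  0.3  0.1] q [-29.  22.  37.  84. -13.  79. 104.] t 33.2 gap 0.1
```

View pics/s12z.png

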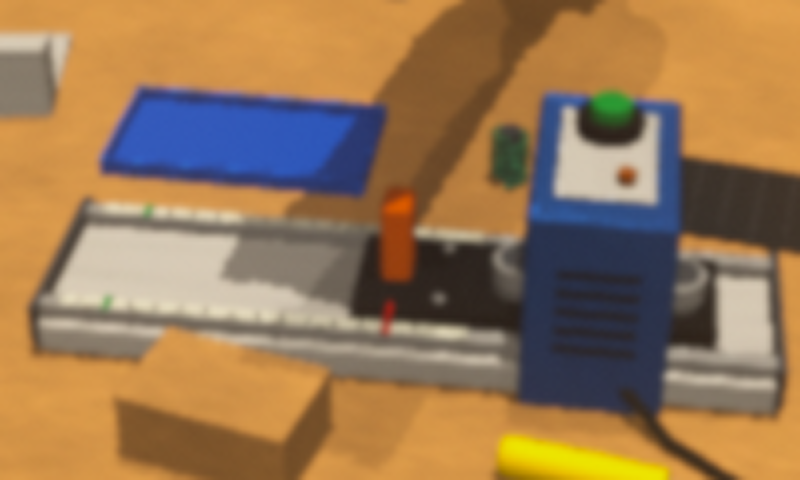

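The pointer is on the line and the carriage stayed put after release. I'll refine the button position from the two views.

```bash
python3 -c "
from h import *
c=np.load('s12.npz');t=np.load('t11.npz')
im=cv2.imread('pics/s12z.png');h=cv2.cvtColor(im,cv2.COLOR_BGR2HSV).astype(int)
m=(h[...,0]>40)&(h[...,0]<85)&(h[...,1]>110)&(h[...,2]>50)
print(blobs(m,100))
print(blobs(m&(h[...,2]>125),50))
for v in(101,103,105):print(ray(c,(612.5/4-.5+170,(v+.5)/4-.5+180),168).round(1))
im=cv2.imread('pics/t11z.png');h=cv2.cvtColor(im,cv2.COLOR_BGR2HSV).astype(int)
m=(h[...,0]>40)&(h[...,0]<85)&(h[...,1]>110)&(h[...,2]>50)
b=[x for x in blobs(m,300)];print(b)
for x in b: print(ray(t,((x[1][0]+.5)/4-.5+175,(x[1][1]+.5)/4-.5+160),168).round(1))
"
```

```text
[(np.int32(1288), array([611.3, 109.5]), array([589,  92,  46,  35], dtype=int32))]
[(np.int32(605), array([612.2, 102. ]), array([593,  92,  39,  21], dtype=int32))]
[618.5  94.6 168. ]
[620.9  94.9 168. ]
[623.3  95.1 168. ]
[(np.int32(958), array([281.2, 154.7]), array([264, 138,  36,  36], dtype=int32))]
[613.9  93.1 168. ]
```

```bash
python3 -m pendant '0 0 0 0.008 0.044 0 1;0 0 0 0.008 0.044 0 1;0 0 0 0.008 0.0435 0 1;0 0 0 0 0 0.04 1;0 0 0 0 0 0.02 1;0 0 0 0 0 0 1;0 0 0 0 0 0 1'
python3 -c "
from h import *
to([617,94,170]);snap('scene','s13')
a=cv2.imread('pics/s13.png'); cv2.imwrite('pics/s13z.png',cv2.resize(a[150:300,250:400],None,fx=4,fy=4,interpolation=cv2.INTER_CUBIC))
"
```

```text
clock: 34.12
position: [618.4, 92.7, 189.3]
orientation: [[-0.997, -0.076, 0.001], [-0.076, 0.997, -0.0], [-0.001, -0.0, -1.0]]
force: [0.6, -0.2, -0.2]
finger_gap: -0.0
tool shift mm [ 1.3  1.4 19.3] yaw of y 94.33 pos [618.4  92.7 189.3] F [ 0.6 -0.2 -0.2] q [-40.  20.  34.  92. -11.  72.  91.] t 34.125 gap -0.0
```

View pics/s13z.png

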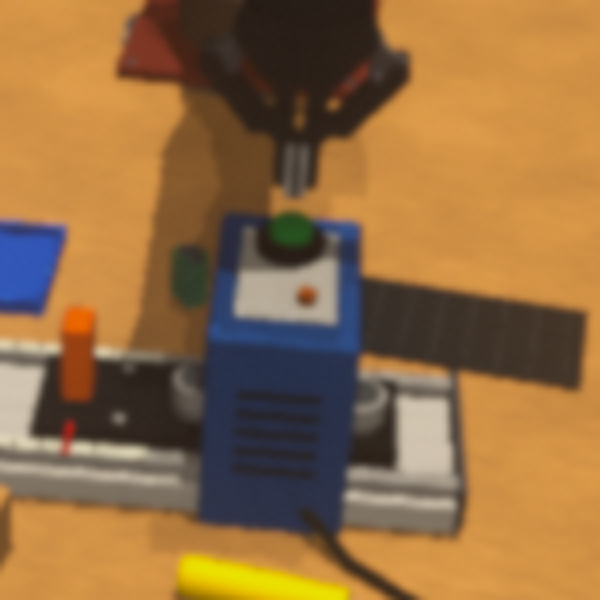

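```bash
python3 -m pendant '0 0 0 0.001 0.001 0.01 1;0 0 0 0 0 0.006 1;0 0 0 0 0 0.003 1;0 0 0 0 0 0.002 1;0 0 0 0 0 0 1;0 0 0 0 0 0 1'
python3 -m pendant '0 0 0 0 0 0.002 1;0 0 0 0 0 0.002 1;0 0 0 0 0 0 1'
```

```text
clock: 34.92
position: [616.7, 94.6, 167.7]
orientation: [[-0.997, -0.077, 0.0], [-0.077, 0.997, 0.0], [-0.0, -0.0, -1.0]]
force: [-2.0, 0.4, 1.9]
finger_gap: -0.8
clock: 35.3
position: [616.8, 94.6, 163.5]
orientation: [[-0.997, -0.077, 0.0], [-0.077, 0.997, -0.0], [-0.0, -0.0, -1.0]]
force: [-0.2, -0.0, 3.9]
finger_gap: -0.2
```

```bash
python3 -m pendant '0 0 0 0 0 0.002 1;0 0 0 0 0 0.002 1;0 0 0 0 0 0 1;0 0 0 0 0 0 1'
python3 -c "
from h import *
snap('scene','s14')
a=cv2.imread('pics/s14.png'); cv2.imwrite('pics/s14z.png',cv2.resize(a[150:300,250:400],None,fx=4,fy=4,interpolation=cv2.INTER_CUBIC))
"
```

```text
clock: 35.8
position: [617.0, 94.6, 161.4]
orientation: [[-0.997, -0.077, 0.001], [-0.077, 0.997, 0.001], [-0.001, 0.001, -1.0]]
force: [-8.4, -1.1, 19.3]
finger_gap: 0.2
```

View pics/s14z.png

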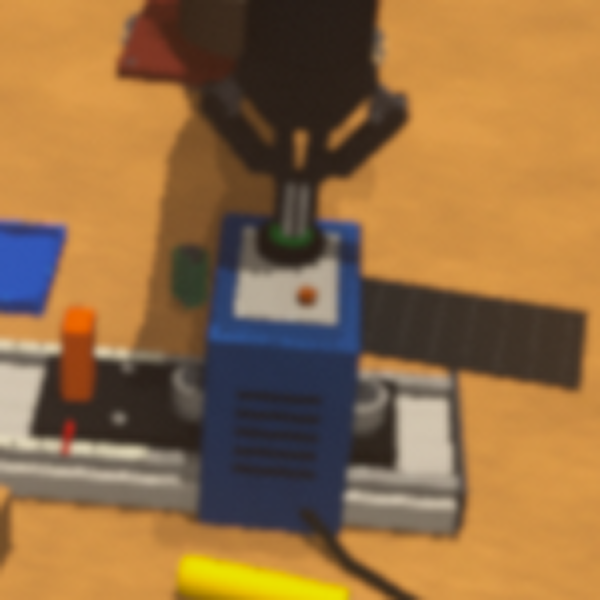

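The button is bottomed (19 N). I'll lift off and go straight back to the grip.

```bash
python3 -m pendant '0 0 0 0 0 -0.04 1;0 0 0 0 0 -0.05 1;0 0 0 -0.0086 -0.0438 0 1;0 0 0 -0.0086 -0.0438 0 0;0 0 0 -0.0086 -0.0438 0 -0.5;0 0 0 0 0 0 -0.5;0 0 0 0 0 0.03 -0.5;0 0 0 0 0 0 -0.5'
python3 -c "
from h import *
to([652.5,-34.6,58]);snap('scene','s15')
a=cv2.imread('pics/s15.png'); cv2.imwrite('pics/s15z.png',cv2.resize(a[180:300,170:370],None,fx=4,fy=4,interpolation=cv2.INTER_CUBIC))
"
```

```text
clock: 36.85
position: [651.1, -33.0, 217.0]
orientation: [[-0.997, -0.078, -0.004], [-0.078, 0.997, 0.0], [0.004, 0.0, -1.0]]
force: [-0.2, 0.5, -0.1]
finger_gap: 63.9
tool shift mm [ -2.   -1.7 159. ] yaw of y 94.48 pos [651.1 -33.  217. ] F [-0.2  0.5 -0.1] q [-29.  23.  37.  86. -14.  76. 104.] t 36.85 gap 63.9
```

View pics/s15z.png

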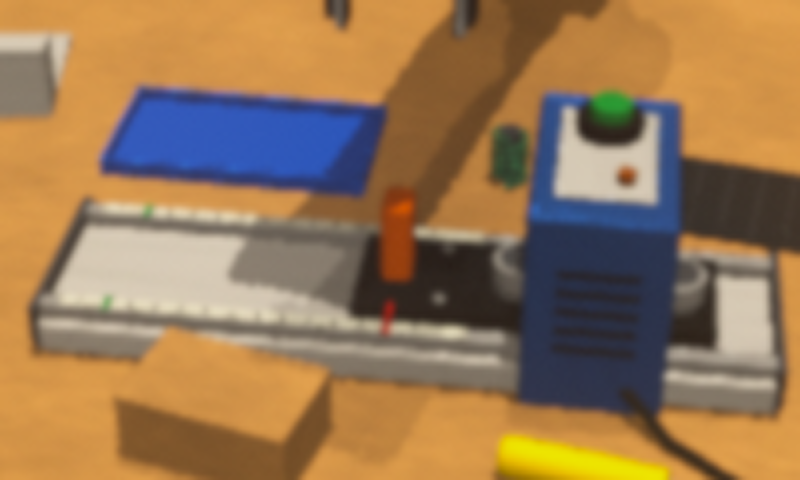

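```bash
python3 -m pendant '0 0 0 -0.002 -0.0017 0.04 -0.5;0 0 0 0 0 0.04 -0.5;0 0 0 0 0 0.04 -0.5;0 0 0 0 0 0.025 -0.5;0 0 0 0 0 0.012 -0.5;0 0 0 0 0 0 -0.5;0 0 0 0 0 0 0;0 0 0 0 0 0 0.3;0 0 0 0 0 0 0.6;0 0 0 0 0 0 1;0 0 0 0 0 0 1;0 0 0 0 0 0 1' 40
python3 -c "
from h import *
to([665.9,-214.3,59])"
```

```text
clock: 38.4
position: [655.2, -35.8, 63.5]
orientation: [[-0.997, -0.077, 0.001], [-0.077, 0.997, 0.0], [-0.001, 0.0, -1.0]]
force: [-1.6, 1.6, 6.5]
finger_gap: 19.4
tool shift mm [   3.1 -178.8    4.4] yaw of y 94.42 pos [655.2 -35.8  63.5] F [-1.6  1.6  6.5] q [-26.  31.  34.  95. -19.  61. 108.] t 38.4 gap 19.4
```

```bash
python3 -m pendant '0 0 0 0 -0.003 0 1;0 0 0 0 -0.006 0 1;0 0 0 0 -0.006 0 1;0 0 0 0 -0.006 0 1;0 0 0 0 -0.006 0 1;0 0 0 0 -0.006 0 1;0 0 0 0 -0.006 0 1;0 0 0 0 -0.006 0 1;0 0 0 0 -0.006 0 1;0 0 0 0 -0.006 0 1;0 0 0 0 -0.006 0 1;0 0 0 0 -0.006 0 1;0 0 0 0 -0.006 0 1;0 0 0 0 -0.006 0 1;0 0 0 0 -0.006 0 1;0 0 0 0 -0.006 0 1;0 0 0 0 -0.006 0 1;0 0 0 0 -0.006 0 1;0 0 0 0 -0.006 0 1;0 0 0 0 -0.006 0 1' 40
python3 -m pendant '0 0 0 0 -0.006 0 1;0 0 0 0 -0.006 0 1;0 0 0 0 -0.006 0 1;0 0 0 0 -0.006 0 1;0 0 0 0 -0.006 0 1;0 0 0 0 -0.006 0 1;0 0 0 0 -0.006 0 1;0 0 0 0 -0.006 0 1;0 0 0 0 -0.006 0 1'  40
python3 -c "
from h import *
to([665.9,-214.3,59])"
```

```text
clock: 40.9
position: [663.9, -152.6, 63.5]
orientation: [[-0.997, -0.077, 0.001], [-0.077, 0.997, 0.0], [-0.001, 0.0, -1.0]]
force: [-3.6, 2.4, 7.3]
finger_gap: 19.8
clock: 42.02
position: [668.0, -206.6, 63.5]
orientation: [[-0.997, -0.077, 0.001], [-0.077, 0.997, 0.0], [-0.001, 0.0, -1.0]]
force: [-3.4, 1.5, 7.5]
finger_gap: 19.7
tool shift mm [ 2.7 -7.5  4.5] yaw of y 94.41 pos [ 668.  -206.6   63.5] F [-3.4  1.5  7.5] q [-11.  36.  34.  88. -22.  63. 123.] t 42.025 gap 19.7
```

```bash
python3 -m pendant '0 0 0 0 -0.005 0 1;0 0 0 0 -0.003 0 1;0 0 0 0 -0.002 0 1;0 0 0 0 -0.001 0 1;0 0 0 0 0 0 1;0 0 0 0 0 0 1' 40
python3 -c "
from h import *
to([665.9,-214.3,59]);snap('scene','s16')
a=cv2.imread('pics/s16.png'); cv2.imwrite('pics/s16z.png',cv2.resize(a[180:300,170:370],None,fx=4,fy=4,interpolation=cv2.INTER_CUBIC))
"
```

```text
clock: 42.78
position: [668.5, -214.1, 63.4]
orientation: [[-0.997, -0.079, -0.001], [-0.079, 0.997, 0.004], [0.001, 0.005, -1.0]]
force: [-8.9, 13.5, 13.5]
finger_gap: 19.5
tool shift mm [ 2.6 -0.   4.4] yaw of y 94.53 pos [ 668.5 -214.1   63.4] F [-8.9 13.5 13.5] q [-10.  36.  34.  87. -22.  64. 124.] t 42.775 gap 19.5
```

View pics/s16z.png

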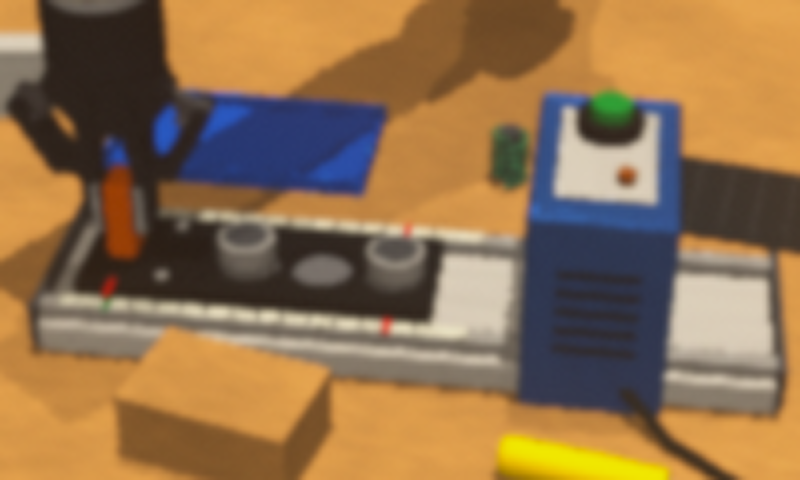

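The carriage is at the stop with both tappets in their pockets. I'll release, lift and turn for pocket 1.

```bash
python3 -m pendant '0 0 0 0 0.001 0 0.5;0 0 0 0 0 0 -0.3;0 0 0 0 0 0 -1;0 0 0 0 0 0 -1;0 0 0 0 0 -0.04 -1;0 0 0 0 0 -0.05 -1;0 0 0 0 0 -0.04 -1;0 0 0 0 0 0 -1'
python3 -m pendant '0 0 0.176 0 0 0 -1;0 0 0.176 0 0 0 -1;0 0 0.176 0 0 0 -1;0 0 0.176 0 0 0 -1;0 0 0.176 0 0 0 -1;0 0 0.176 0 0 0 -1;0 0 0.176 0 0 0 -1;0 0 0.176 0 0 0 -1;0 0 0.17 0 0 0 -1;0 0 0 0 0 0 -1'
python3 -c "
from h import *
to([659.6,-132,45]);snap('scene','s17')
a=cv2.imread('pics/s17.png'); cv2.imwrite('pics/s17z.png',cv2.resize(a[180:300,170:370],None,fx=4,fy=4,interpolation=cv2.INTER_CUBIC))
"
```

```text
clock: 43.82
position: [670.1, -217.7, 196.5]
orientation: [[-0.997, -0.076, 0.006], [-0.077, 0.997, -0.002], [-0.006, -0.002, -1.0]]
force: [0.4, -0.7, 0.0]
finger_gap: 85.4
clock: 45.08
position: [668.3, -216.4, 191.3]
orientation: [[-0.071, 0.998, -0.001], [0.998, 0.071, -0.001], [-0.0, -0.002, -1.0]]
force: [0.6, 0.6, 0.5]
finger_gap: 85.4
tool shift mm [ 84.9  -2.5 146.3] yaw of y 4.05 pos [ 668.3 -216.4  191.3] F [0.6 0.6 0.5] q [-22.  36.  56.  81. -30.  79.  39.] t 45.075 gap 85.4
```

View pics/s17z.png

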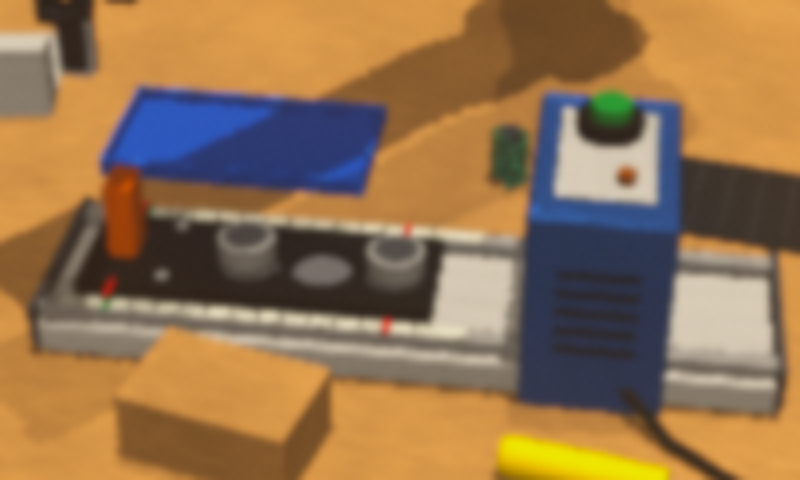

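```bash
python3 -m pendant '0 0 0 0.0425 -0.0015 0 -1;0 0 0 0.0424 -0.001 0 -1;0 0 0 0 0 0.04 -1;0 0 0 0 0 0.04 -1;0 0 0 0 0 0.04 -1;0 0 0 0 0 0.018 -1;0 0 0 0 0 0.007 -1;0 0 0 0 0 0 -1;0 0 0 0 0 0 -1' 
python3 -c "
from h import *
to([659.6,-132,45])"
```

```text
clock: 46.25
position: [661.0, -132.3, 48.9]
orientation: [[-0.07, 0.998, 0.002], [0.998, 0.07, -0.0], [-0.001, 0.002, -1.0]]
force: [-0.1, -0.7, -0.5]
finger_gap: 85.2
tool shift mm [ 0.4 -1.3  3.9] yaw of y 4.02 pos [ 661.  -132.3   48.9] F [-0.1 -0.7 -0.5] q [-29.  40.  52.  93. -35.  64.  37.] t 46.25 gap 85.2
```

```bash
python3 -m pendant '0 0 0 0 -0.001 0.003 -1;0 0 0 0 0 0 -1;0 0 0 0 0 0 1;0 0 0 0 0 0 1;0 0 0 0 0 0 1;0 0 0 0 0 0 1;0 0 0 0 0 0 1;0 0 0 0 0 0 1' 60
python3 -m pendant '0 0 0 0 0 -0.01 1;0 0 0 0 0 -0.03 1;0 0 0 0 0 -0.03 1;0 0 0 0 0 0 1' 60
python3 -c "
from h import *
to([464.7,-239,115]);snap('scene','s18')
a=cv2.imread('pics/s18.png'); cv2.imwrite('pics/s18z.png',cv2.resize(a[150:300,170:370],None,fx=4,fy=4,interpolation=cv2.INTER_CUBIC))
"
```

```text
clock: 47.25
position: [659.4, -132.1, 44.9]
orientation: [[-0.07, 0.998, 0.001], [0.998, 0.07, -0.0], [-0.0, 0.001, -1.0]]
force: [-0.9, 0.1, 5.3]
finger_gap: 35.5
clock: 47.75
position: [660.3, -132.7, 117.1]
orientation: [[-0.07, 0.998, 0.004], [0.998, 0.07, -0.001], [-0.001, 0.004, -1.0]]
force: [-0.2, -0.0, -0.6]
finger_gap: 36.0
tool shift mm [ -92.4 -202.5    1.4] yaw of y 3.99 pos [ 660.3 -132.7  117.1] F [-0.2 -0.  -0.6] q [-30.  36.  55.  90. -31.  70.  35.] t 47.75 gap 36.0
```

View pics/s18z.png

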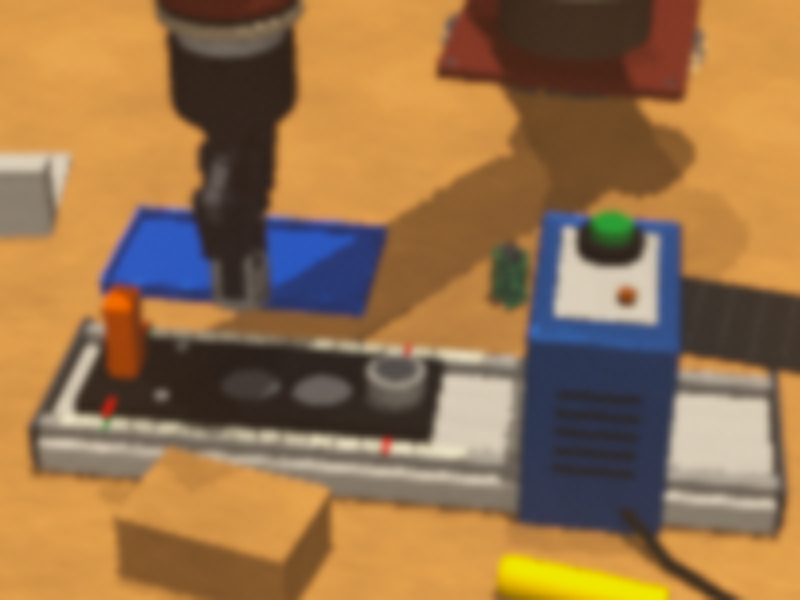

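```bash
python3 -m pendant '0 0 0 0 -0.05 -0.02 1;0 0 0 -0.01 -0.05 -0.02 1;0 0 0 -0.04 -0.05 0 1;0 0 0 -0.042 -0.05 0 1;0 0 0 0 0 0 1;0 0 0 0 0 0 1' 
python3 -c "
from h import *
to([464.7,-239,15])"
```

```text
clock: 48.55
position: [469.3, -234.0, 154.0]
orientation: [[-0.07, 0.998, -0.0], [0.998, 0.07, 0.001], [0.001, -0.0, -1.0]]
force: [0.0, 1.1, -0.2]
finger_gap: 35.8
tool shift mm [ -4.8  -4.9 139. ] yaw of y 4.01 pos [ 469.3 -234.   154. ] F [ 0.   1.1 -0.2] q [-38.  15.  69. 109. -16.  66.  41.] t 48.55 gap 35.8
```

```bash
python3 -m pendant '0 0 0 -0.0048 -0.0045 0.04 1;0 0 0 0 0 0.04 1;0 0 0 0 0 0.03 1;0 0 0 0 0 0.015 1;0 0 0 0 0 0.008 1;0 0 0 0 0 0 1;0 0 0 0 0 0 1' 
python3 -c "
from h import *
to([464.7,-239,14])"
```

```text
clock: 49.42
position: [465.8, -240.1, 22.3]
orientation: [[-0.07, 0.998, 0.001], [0.998, 0.07, -0.0], [-0.001, 0.001, -1.0]]
force: [0.3, 0.4, -0.9]
finger_gap: 35.7
tool shift mm [ 1.1 -1.   8.3] yaw of y 4.02 pos [ 465.8 -240.1   22.3] F [ 0.3  0.4 -0.9] q [-25.  27.  58. 116. -29.  53.  52.] t 49.425 gap 35.7
```

```bash
python3 -m pendant '0 0 0 0 0 0.004 1;0 0 0 0 0 0.003 1;0 0 0 0 0 0.001 1;0 0 0 0 0 0.001 1;0 0 0 0 0 0 1;0 0 0 0 0 0 1' 
python3 -m pendant '0 0 0 0 0 0 0.4;0 0 0 0 0 0 0.1;0 0 0 0 0 0 -0.2;0 0 0 0 0 0 -0.2;0 0 0 0 0 0 -0.2;0 0 0 0 0 -0.03 -0.3;0 0 0 0 0 -0.05 -0.5;0 0 0 0 0 -0.05 -1;0 0 0 0 0 -0.05 -1;0 0 0 0 0 0 -1' 
python3 -c "
from h import *
to([652.5,-36.5,190]);snap('scene','s19')
a=cv2.imread('pics/s19.png'); cv2.imwrite('pics/s19z.png',cv2.resize(a[150:300,170:370],None,fx=4,fy=4,interpolation=cv2.INTER_CUBIC))
"
```

```text
clock: 50.18
position: [465.0, -239.9, 12.8]
orientation: [[-0.07, 0.998, 0.0], [0.998, 0.07, 0.0], [0.0, 0.0, -1.0]]
force: [-2.2, 1.9, 6.0]
finger_gap: 35.6
clock: 51.42
position: [466.8, -240.8, 195.6]
orientation: [[-0.07, 0.998, 0.006], [0.998, 0.07, -0.0], [-0.001, 0.006, -1.0]]
force: [0.4, 0.4, 0.5]
finger_gap: 85.5
tool shift mm [190.8 199.5   6.6] yaw of y 4.01 pos [ 466.8 -240.8  195.6] F [0.4 0.4 0.5] q [-42.  12.  73. 107. -12.  70.  39.] t 51.425 gap 85.5
```

View pics/s19z.png

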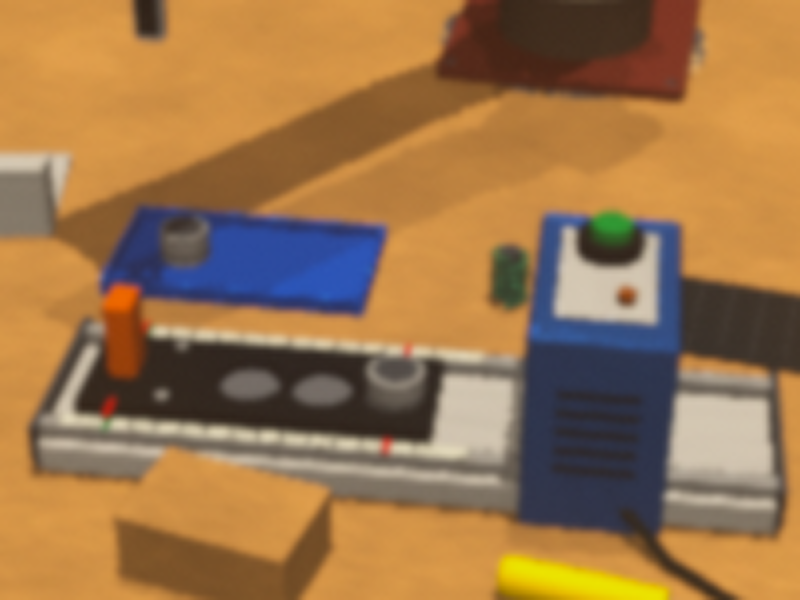

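The first tappet stands flat in the tray. Next is pocket 3.

```bash
python3 -m pendant '0 0 0 0.0382 0.0399 0 -1;0 0 0 0.0382 0.0399 0 -1;0 0 0 0.0382 0.0399 0 -1;0 0 0 0.0382 0.0399 0 -1;0 0 0 0.0382 0.0399 0 -1;0 0 0 0 0 0.04 -1;0 0 0 0 0 0.04 -1;0 0 0 0 0 0.03 -1;0 0 0 0 0 0 -1;0 0 0 0 0 0 -1' 
python3 -c "
from h import *
to([652.5,-36.5,46])"
```

```text
clock: 52.72
position: [650.9, -35.9, 82.9]
orientation: [[-0.069, 0.998, 0.0], [0.998, 0.069, -0.001], [-0.001, 0.0, -1.0]]
force: [0.9, 0.3, 0.2]
finger_gap: 85.2
tool shift mm [-0.7  1.6 36.9] yaw of y 3.97 pos [650.9 -35.9  82.9] F [0.9 0.3 0.2] q [-40.  36.  56.  95. -32.  66.  28.] t 52.725 gap 85.2
```

```bash
python3 -m pendant '0 0 0 -0.0007 0.0016 0.02 -1;0 0 0 0 0 0.012 -1;0 0 0 0 0 0.005 -1;0 0 0 0 0 0 -1;0 0 0 0 0 0 1;0 0 0 0 0 0 1;0 0 0 0 0 0 1;0 0 0 0 0 0 1;0 0 0 0 0 0 1;0 0 0 0 0 0 1' 60
python3 -m pendant '0 0 0 0 0 -0.01 1;0 0 0 0 0 -0.03 1;0 0 0 0 0 -0.04 1;0 0 0 0 0 -0.03 1;0 0 0 0 0 0 1;0 0 0 0 0 0 1' 60
python3 -c "
from h import *
to([459,-149,150]);snap('scene','s20')
a=cv2.imread('pics/s20.png'); cv2.imwrite('pics/s20z.png',cv2.resize(a[150:300,170:370],None,fx=4,fy=4,interpolation=cv2.INTER_CUBIC))
"
```

```text
clock: 53.98
position: [652.8, -36.0, 46.2]
orientation: [[-0.07, 0.998, 0.001], [0.998, 0.07, 0.0], [0.0, 0.001, -1.0]]
force: [-1.4, -0.2, 5.9]
finger_gap: 35.8
clock: 54.72
position: [652.0, -35.7, 155.0]
orientation: [[-0.07, 0.998, -0.001], [0.998, 0.07, 0.0], [0.0, -0.001, -1.0]]
force: [0.0, 0.1, -1.7]
finger_gap: 35.9
tool shift mm [ -99.5 -200.5    5. ] yaw of y 4.02 pos [652.  -35.7 155. ] F [ 0.   0.1 -1.7] q [-42.  33.  59.  91. -29.  73.  25.] t 54.725 gap 35.9
```

View pics/s20z.png

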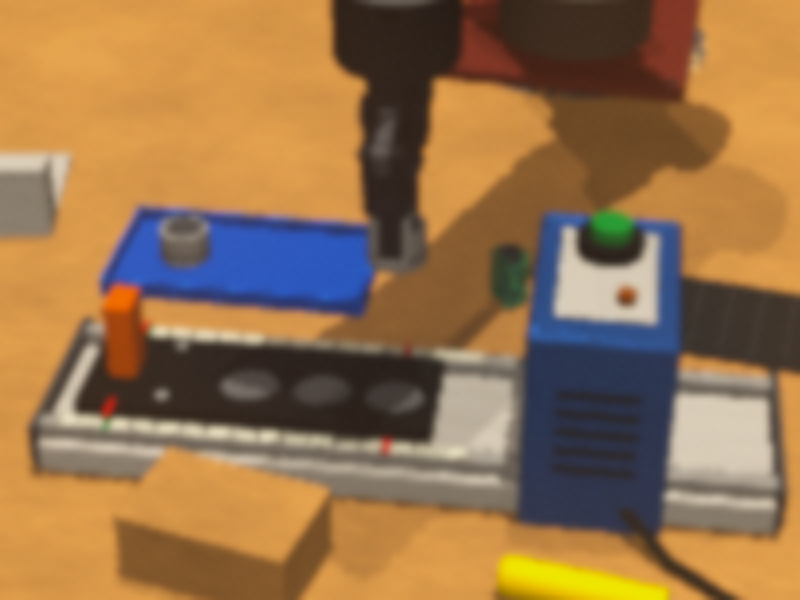

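```bash
python3 -m pendant '0 0 0 -0.0199 -0.0401 0 1;0 0 0 -0.0199 -0.0401 0 1;0 0 0 -0.0199 -0.0401 0 1;0 0 0 -0.0199 -0.0401 0 1;0 0 0 -0.0199 -0.0401 0 1;0 0 0 0 0 0.04 1;0 0 0 0 0 0.04 1;0 0 0 0 0 0.025 1;0 0 0 0 0 0.015 1;0 0 0 0 0 0 1;0 0 0 0 0 0 1' 60
python3 -c "
from h import *
to([459,-149,14.5]);snap('scene','s21')
a=cv2.imread('pics/s21.png'); cv2.imwrite('pics/s21z.png',cv2.resize(a[150:300,170:370],None,fx=4,fy=4,interpolation=cv2.INTER_CUBIC))
"
```

```text
clock: 56.15
position: [459.8, -149.6, 36.1]
orientation: [[-0.07, 0.998, 0.001], [0.998, 0.07, -0.001], [-0.001, 0.001, -1.0]]
force: [0.2, 0.2, -1.4]
finger_gap: 35.6
tool shift mm [ 0.7 -0.7 21.6] yaw of y 3.99 pos [ 459.8 -149.6   36.1] F [ 0.2  0.2 -1.4] q [-42.  21.  64. 121. -24.  52.  40.] t 56.15 gap 35.6
```

View pics/s21z.png

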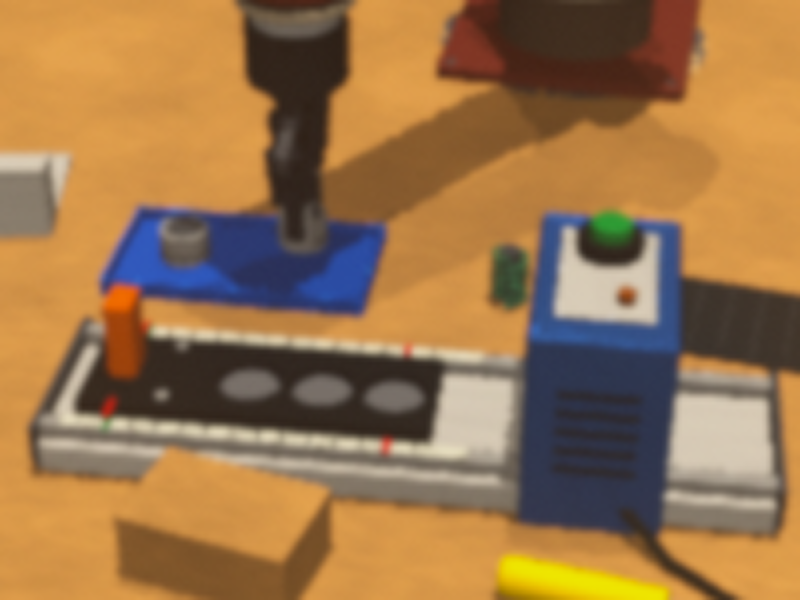

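```bash
python3 -m pendant '0 0 0 0 0 0.01 1;0 0 0 0 0 0.007 1;0 0 0 0 0 0.003 1;0 0 0 0 0 0.001 1;0 0 0 0 0 0.001 1;0 0 0 0 0 0 1;0 0 0 0 0 0 1' 
python3 -m pendant '0 0 0 0 0 0 0.4;0 0 0 0 0 0 0.1;0 0 0 0 0 0 -0.2;0 0 0 0 0 0 -0.2;0 0 0 0 0 0 -0.2;0 0 0 0 0 -0.03 -0.3;0 0 0 0 0 -0.05 -0.5;0 0 0 0 0 -0.05 -1;0 0 0 0 0 -0.03 -1;0 0 0 0 0 0 -1' 
python3 -c "
from h import *
to([459,-149,190]);snap('scene','s22');snap('top','t22')
a=cv2.imread('pics/s22.png'); cv2.imwrite('pics/s22z.png',cv2.resize(a[150:300,170:370],None,fx=4,fy=4,interpolation=cv2.INTER_CUBIC))
"
```

```text
clock: 57.08
position: [459.2, -149.4, 14.1]
orientation: [[-0.07, 0.998, -0.0], [0.998, 0.07, 0.001], [0.001, -0.0, -1.0]]
force: [-5.5, 1.5, 12.6]
finger_gap: 35.8
clock: 58.32
position: [460.8, -149.0, 175.1]
orientation: [[-0.071, 0.997, 0.005], [0.997, 0.071, 0.005], [0.005, 0.006, -1.0]]
force: [0.2, 0.4, -0.6]
finger_gap: 85.4
tool shift mm [  0.2  -1.7 -14.9] yaw of y 4.05 pos [ 460.8 -149.   175.1] F [ 0.2  0.4 -0.6] q [-64.  -2.  78. 113.   2.  67.  17.] t 58.325 gap 85.4
```

View pics/s22z.png

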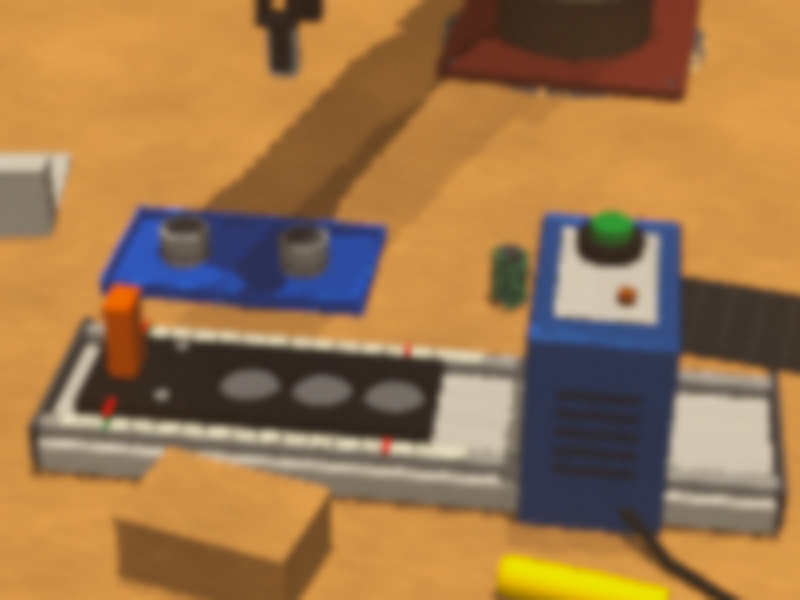

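View pics/t22.png

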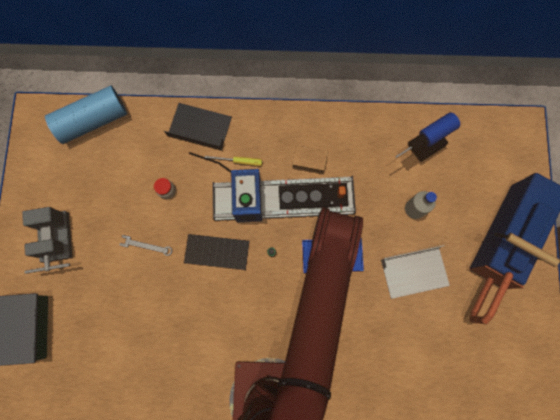

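Both tappets stand in the tray. I'll check the carriage against earlier frames.

```bash
python3 -c "
from h import *
for n in('s2b','s6','s10','s17','s22'):
  a=cv2.imread(f'pics/{n}.png')[215:270,180:260];h=cv2.cvtColor(a,cv2.COLOR_BGR2HSV).astype(int)
  m=(h[...,0]<14)&(h[...,1]>150)&(h[...,2]>80)
  print(n,blobs(m,8))
a=cv2.imread('pics/t22.png')
cv2.imwrite('pics/t22z.png',cv2.resize(a[165:225,270:370],None,fx=8,fy=8,interpolation=cv2.INTER_CUBIC))
"
```

```text
s2b [(np.int32(221), array([20.5, 18. ]), array([15,  7, 13, 23], dtype=int32)), (np.int32(17), array([16.8, 36.1]), array([15, 34,  5,  5], dtype=int32))]
s6 [(np.int32(213), array([20.5, 18.2]), array([16,  7, 12, 23], dtype=int32)), (np.int32(20), array([17. , 35.9]), array([15, 34,  5,  5], dtype=int32))]
s10 [(np.int32(222), array([20.6, 18. ]), array([15,  7, 13, 23], dtype=int32)), (np.int32(17), array([16.8, 36.1]), array([15, 34,  5,  5], dtype=int32))]
s17 [(np.int32(221), array([20.6, 18. ]), array([15,  7, 13, 23], dtype=int32)), (np.int32(16), array([16.6, 36.2]), array([15, 34,  4,  5], dtype=int32))]
s22 [(np.int32(219), array([20.6, 18. ]), array([16,  6, 12, 24], dtype=int32)), (np.int32(19), array([16.8, 35.9]), array([15, 34,  5,  5], dtype=int32))]
```

View pics/t22z.png

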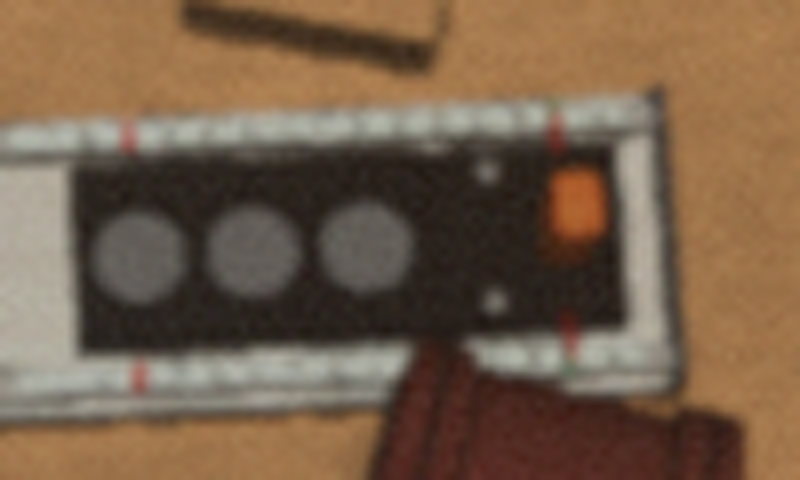

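The pointer covers the green line, and the carriage shows the same position in the images as when it was held on the stop. Handing in.

```bash
python3 -c "
from h import *
print(robot.close_job(), robot.get_obs()['clock'])"
```

```text
the job is handed in; nothing more can be done
the job is handed in; nothing more can be done
```

I demagnetised the two tappets on the mat (there was no third) and handed the job in at about 58 s.

1. **Loading:** I pulled the carriage to its end stop and put the tappets in pockets 1 and 3.
2. **Coil:** I slid the carriage in until its pointer stood on the red line, about 180.5 mm from the end stop by the arm's position. I then pressed the start button until it bottomed, at 19 N. The pictures show no lamp or other sign that the coil was running, so the force is the only evidence of the press.
3. **Drawing out:** I drew the carriage back to the stop at about 48 mm/s, with both tappets still in their pockets.
4. **Unloading:** I stood both tappets in the blue tray.

In the last pictures both tappets stand flat in the tray, the pockets and mat are empty, and the pointer is on the green line. The other things look unmoved, and the gripper is open and clear of everything. No check failed. The two views put the button 5–7 mm apart, so I aimed between them. The fingers read 36 mm on the 38 mm tappets in every grasp, but both were held straight.

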